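Load a rail enclosure, lock the end clamp and seat the cover

ROBOT

A 7-joint arm with a two-finger parallel gripper is mounted at the origin on the work surface. World frame = base frame: x ahead of the robot, y to its left, z up, the work surface at z = 0. Lengths are in m, angles in rad, forces in N, time in s.
With the tool pointing down it reaches from about 0.35 to 0.9 m from the base axis. Payload 8.1 kg.
Tool frame: the origin (TCP) lies between the finger pads; the fingertips stand 14 mm ahead of it and the grasp point (between the pads) lies 5 mm behind it; z points along the fingers, y is the line along which they close (so a half turn about z gives the same grasp; the last joint's range is limited). The gripper opens to 85 mm and grips with 20 to 120 N. Pads are 22 mm wide; open, the fingers measure 114 mm over their backs; the gripper's body (76 mm by 85 mm) begins 54 mm behind the grasp point. The pads swing forward as they close: fully open they stand 13 mm farther back than shut.
Start: joints at [1.007, 0.434, 0.025, 1.573, -0.012, 1.134, -0.075], TCP at [0.278, -0.56, 0.245] pointing down, gripper open.
Joint ranges: [-2.62, 2.62], [-0.44, 2.09], [-1.27, 1.32], [0.08, 2.57], [-1.32, 4.46], [0.12, 2], [-2.74, 2.74]. Speed limits (rad/s): [2.22, 2.22, 3.01, 3.01, 3.14, 3.14, 3.14].

INTERFACE

Orientations are given as a unit quaternion [x, y, z, w].
In Python, from workcell import * gives the robot as it stands. The module is installed in compiled form; this text tells all that it offers.
- The arm moves only by the tool play_rows, never from a script. Its argument "steps" is a list that holds one entry, the list of rows, each a list of 6 numbers: the shift along the tool's x, y, z in cm, then the turn, a rotation vector about the tool's x, y, z in rad. In form: [[[tx, ty, tz, ax, ay, az], ...]]. A call has 1 to 12 rows; each row shifts and turns the commanded pose from where the row before left it, along the tool's axes as they then stand; what a row does not reach is not made up. A row lasts 1/12 s, in which the tool goes at most 41.7 mm and 7.16 degrees, less where a joint would pass 70% of its speed; a pose out of reach is approached as far as the arm can. A call with a gripper value outside its range is refused whole. "grip" is the closure, from -1 (fully open) to 1 (shut), set as the call begins (left out, the last holds). The fingers move at their own pace and stop on an object; the grip force is fixed at half the most. Time passes only in rows, so rows that do not move let the fingers close. It gives the time, the measured TCP pose, the force, the opening and the grip force at its end, in the units of the state.
- sense(): the state, without advancing time (a new reading comes with each control period).
- camera(name): name is "scene" or "top" or "wrist"; returns (picture, depth): 384x512x3 uint8, blue, green, red; 384x512 float32, m along the optical axis (not along the pixel's ray), 0 where there is no reading.
- camera_model(name): a dict with "fx", "fy", "cx", "cy" (pixels), "dist" ([k1, k2, p1, p2, k3] as OpenCV has them; the pictures are not rectified), "extrinsics" (4x4, takes a point from camera to world coordinates). Camera axes: x right, y up, looking along -z (the intrinsics and any distortion apply to the point x, -y, -z); pixel columns grow to the right and rows downward; lengths in m; the calibration is good to about 2 mm. A picture is of the moment at which its call begins: read the wrist's pose just before it. camera_model takes no time and is no camera call; for the wrist camera it gives the pose at the moment of the call.
- finish_job(): hands the job in; it is judged then, once.
The state is a dict: "t": time; "qpos": joint angles; "qd": joint speeds; "joint_torque": joint torques, N m; "tool_pos": TCP position; "eef_rot": TCP orientation; "force": force on the tool from outside, world axes, zero at the start; "torque": the same for the moment, N m; "gripper_width": finger opening in m; "finger_force": force on a finger pad.
Only numpy, scipy, OpenCV 4.12 (cv2) and the standard library are available. Lean on these libraries where they do the work, as an engineer would, in place of code of your own. Each camera call takes 0.05 s, during which the arm holds its last target. There are 200 camera calls.

TASK

Make up the open rail box: flip up the cam lever of the end clamp to free it, slide the clamp back out of the way, and set every loose module on the bench upright onto the rail, in any order. Then push the clamp up so that the modules stand side by side without gaps between the fixed end stop and the clamp, and flip its lever fully down to lock it. Finally set the hooded cover on the box so that it sits fully home and level on the rim, and leave the other things on the bench where they are.

Things in the scene. Friction and masses are not known exactly. Their poses are not given: they have to be found in the camera images.
- base: base of a rail enclosure, an open grey box fixed to the bench: outer 138 (own x) by 238 (own y) by 60 high, walls and floor 4. A 35 wide top-hat rail runs along its y axis on the floor's middle line (x = 0), rail top 19 above the underside. A plain fixed end stop stands at the rail's -y end. Origin: centre of the underside, z up
- stop_face (a point): point on the face of the fixed end stop (46 wide, rising to 50 above the underside of the box), on the rail's centre line at the height of the rail's top, 100 from the box's centre. Axes as the box's: +y points along the rail from the stop to the sliding end clamp
- rim (a point): centre of the box's mouth, at the height of the rim, 60 above the underside of the box; axes as the box's
- clamp (a joint): position in m of the end clamp on the rail: free length between the faces of fixed stop and clamp, 0 to 0.176; starts at 0.03 to 0.065. N modules packed tight take 0.036 N. Free, it slides with about 3 N and stays where left (pushing modules along adds about 1 N each); with its cam lever down it is locked by friction (over 15 N)
- clamp_face (a point): point on the clamp's face that meets the modules, on the rail's centre line at the height of the rail's top; axes as the box's
- clamp_top (a point): centre of the top of the end clamp's block, 22 above the rail's top. The block is 48 wide (box x) and 24 along the rail (face 12 from this point). Pinch it across its 48 from above to slide it; the raised lever then stands between the fingers, up to 42 above this point
- cam (a joint): angle in rad of the clamp's cam lever about the box's x axis: 0 fully down (locked, the start), 0.95 fully up (free). Down it lies flat, pointing to box +y, away from the stop, its top 50.5 above the underside of the box. Stiff (0.12 N m, rising to 0.22 over the last 0.4, where it bites), stays where left. Press it down from above, 10 to 15 N at 20 from the hinge
- cam_hinge (a point): centre of the lever's hinge, above the middle of the clamp's block, 16 above the rail's top; hinge axis along the box's x
- cam_tip (a point): point near the lever's free end, at mid thickness; with the lever down it is 38 from the hinge along box +y and 12 above it. The lever is a straight steel bar 14 wide (box x), 7 thick, ending 10 beyond this point. Pinch it here across its 14 to lift it, following its arc about the hinge
- cover: loose hooded cover, light grey plastic, 0.3 kg: plate 145 (own x) by 244 (own y), skirt below flaring to about 156 by 256, hollow hood on top 60 wide (x) and 214 long (y). Origin: centre of the skirt's lower edge; plate underside 10 above it, plate top 14, hood top 40. Pinch the hood across its 60. Seated: origin 50 above the box's underside; either way round fits, 1.5 play
- breaker_a: rail module, light grey plastic, a two-pole breaker with black toggle, 0.18 kg, upright. Body 85 (own x) by 36 (own y), shoulders 45 up; above them a nose 42 (x) by 36 to 68 up: pinch it across the 42. Underside has a notch along y for the rail, 10 deep, 38 wide, flaring to 48. Origin: centre of the underside. On the rail: origin 9 above the box's. May be absent
- breaker_b: rail module, a two-pole breaker that looks the same as breaker_a. Same outline, mass, notch and origin as breaker_a. Seated on the rail its origin is 9 above the underside of the box; either way round will do. May be absent
- contactor: rail module, a contactor with a flat dark window in its nose. Same outline, mass, notch and origin as breaker_a. Seated on the rail its origin is 9 above the underside of the box; either way round will do. May be absent
- timer: rail module, a timer relay with two low dials on its nose. Same outline, mass, notch and origin as breaker_a. Seated on the rail its origin is 9 above the underside of the box; either way round will do. May be absent
- spool: small spool of blue wire standing on its flange, 76 diameter, 50 high; not part of the job. Origin: centre of the underside
- screwdriver: screwdriver lying on the bench; not part of the job. Origin: centre of the underside
- stock_bin: small red open stock bin 110 x 100 x 60; not part of the job. Origin: centre of the underside

How it is judged:
On the way, in this order (a step that is already met when the one before it is completed fails the run):
1. the cam lever is flipped up and the end clamp is free (value of joint cam above 0.5 rad), for 0.2 s.
2. every module stands upright, seated on the rail (z of breaker_a in the frame of base between 0.0065 and 0.0115 m and x of breaker_a in the frame of base between -0.004 and 0.004 m and angle between each of breaker_a, breaker_b, contactor, timer's own z axis and vertical below 0.05 rad and angle between the y axis of each of breaker_a, breaker_b, contactor, timer and the y axis of base, either way round below 0.06 rad and z of breaker_b in the frame of base between 0.0065 and 0.0115 m and x of breaker_b in the frame of base between -0.004 and 0.004 m and z of contactor in the frame of base between 0.0065 and 0.0115 m and x of contactor in the frame of base between -0.004 and 0.004 m and z of timer in the frame of base between 0.0065 and 0.0115 m and x of timer in the frame of base between -0.004 and 0.004 m), for 0.3 s.
3. the clamp has closed the row up against the stop and its lever is locked down (all of step 2 and (y of breaker_a in the frame of stop_face between 0.014 and 0.0215 m or (y of breaker_a in the frame of stop_face between 0.05 and 0.061 m and distance between breaker_a and breaker_b below 0.0395 m and y of breaker_b in the frame of stop_face below 0.036 m) or (y of breaker_a in the frame of stop_face between 0.05 and 0.061 m and distance between breaker_a and contactor below 0.0395 m and y of contactor in the frame of stop_face below 0.036 m) or (y of breaker_a in the frame of stop_face between 0.05 and 0.061 m and distance between breaker_a and timer below 0.0395 m and y of timer in the frame of stop_face below 0.036 m) or (y of breaker_a in the frame of stop_face between 0.086 and 0.1005 m and distance between breaker_a and breaker_b below 0.0395 m and y of breaker_b in the frame of stop_face below 0.072 m) or (y of breaker_a in the frame of stop_face between 0.086 and 0.1005 m and distance between breaker_a and contactor below 0.0395 m and y of contactor in the frame of stop_face below 0.072 m) or (y of breaker_a in the frame of stop_face between 0.086 and 0.1005 m and distance between breaker_a and timer below 0.0395 m and y of timer in the frame of stop_face below 0.072 m) or (y of breaker_a in the frame of stop_face between 0.122 and 0.14 m and distance between breaker_a and breaker_b below 0.0395 m and y of breaker_b in the frame of stop_face below 0.108 m) or (y of breaker_a in the frame of stop_face between 0.122 and 0.14 m and distance between breaker_a and contactor below 0.0395 m and y of contactor in the frame of stop_face below 0.108 m) or (y of breaker_a in the frame of stop_face between 0.122 and 0.14 m and distance between breaker_a and timer below 0.0395 m and y of timer in the frame of stop_face below 0.108 m)) and (y of breaker_b in the frame of stop_face between 0.014 and 0.0215 m or (y of breaker_b in the frame of stop_face between 0.05 and 0.061 m and distance between breaker_b and breaker_a below 0.0395 m and y of breaker_a in the frame of stop_face below 0.036 m) or (y of breaker_b in the frame of stop_face between 0.05 and 0.061 m and distance between breaker_b and contactor below 0.0395 m and y of contactor in the frame of stop_face below 0.036 m) or (y of breaker_b in the frame of stop_face between 0.05 and 0.061 m and distance between breaker_b and timer below 0.0395 m and y of timer in the frame of stop_face below 0.036 m) or (y of breaker_b in the frame of stop_face between 0.086 and 0.1005 m and distance between breaker_b and breaker_a below 0.0395 m and y of breaker_a in the frame of stop_face below 0.072 m) or (y of breaker_b in the frame of stop_face between 0.086 and 0.1005 m and distance between breaker_b and contactor below 0.0395 m and y of contactor in the frame of stop_face below 0.072 m) or (y of breaker_b in the frame of stop_face between 0.086 and 0.1005 m and distance between breaker_b and timer below 0.0395 m and y of timer in the frame of stop_face below 0.072 m) or (y of breaker_b in the frame of stop_face between 0.122 and 0.14 m and distance between breaker_b and breaker_a below 0.0395 m and y of breaker_a in the frame of stop_face below 0.108 m) or (y of breaker_b in the frame of stop_face between 0.122 and 0.14 m and distance between breaker_b and contactor below 0.0395 m and y of contactor in the frame of stop_face below 0.108 m) or (y of breaker_b in the frame of stop_face between 0.122 and 0.14 m and distance between breaker_b and timer below 0.0395 m and y of timer in the frame of stop_face below 0.108 m)) and (y of contactor in the frame of stop_face between 0.014 and 0.0215 m or (y of contactor in the frame of stop_face between 0.05 and 0.061 m and distance between contactor and breaker_a below 0.0395 m and y of breaker_a in the frame of stop_face below 0.036 m) or (y of contactor in the frame of stop_face between 0.05 and 0.061 m and distance between contactor and breaker_b below 0.0395 m and y of breaker_b in the frame of stop_face below 0.036 m) or (y of contactor in the frame of stop_face between 0.05 and 0.061 m and distance between contactor and timer below 0.0395 m and y of timer in the frame of stop_face below 0.036 m) or (y of contactor in the frame of stop_face between 0.086 and 0.1005 m and distance between contactor and breaker_a below 0.0395 m and y of breaker_a in the frame of stop_face below 0.072 m) or (y of contactor in the frame of stop_face between 0.086 and 0.1005 m and distance between contactor and breaker_b below 0.0395 m and y of breaker_b in the frame of stop_face below 0.072 m) or (y of contactor in the frame of stop_face between 0.086 and 0.1005 m and distance between contactor and timer below 0.0395 m and y of timer in the frame of stop_face below 0.072 m) or (y of contactor in the frame of stop_face between 0.122 and 0.14 m and distance between contactor and breaker_a below 0.0395 m and y of breaker_a in the frame of stop_face below 0.108 m) or (y of contactor in the frame of stop_face between 0.122 and 0.14 m and distance between contactor and breaker_b below 0.0395 m and y of breaker_b in the frame of stop_face below 0.108 m) or (y of contactor in the frame of stop_face between 0.122 and 0.14 m and distance between contactor and timer below 0.0395 m and y of timer in the frame of stop_face below 0.108 m)) and (y of timer in the frame of stop_face between 0.014 and 0.0215 m or (y of timer in the frame of stop_face between 0.05 and 0.061 m and distance between timer and breaker_a below 0.0395 m and y of breaker_a in the frame of stop_face below 0.036 m) or (y of timer in the frame of stop_face between 0.05 and 0.061 m and distance between timer and breaker_b below 0.0395 m and y of breaker_b in the frame of stop_face below 0.036 m) or (y of timer in the frame of stop_face between 0.05 and 0.061 m and distance between timer and contactor below 0.0395 m and y of contactor in the frame of stop_face below 0.036 m) or (y of timer in the frame of stop_face between 0.086 and 0.1005 m and distance between timer and breaker_a below 0.0395 m and y of breaker_a in the frame of stop_face below 0.072 m) or (y of timer in the frame of stop_face between 0.086 and 0.1005 m and distance between timer and breaker_b below 0.0395 m and y of breaker_b in the frame of stop_face below 0.072 m) or (y of timer in the frame of stop_face between 0.086 and 0.1005 m and distance between timer and contactor below 0.0395 m and y of contactor in the frame of stop_face below 0.072 m) or (y of timer in the frame of stop_face between 0.122 and 0.14 m and distance between timer and breaker_a below 0.0395 m and y of breaker_a in the frame of stop_face below 0.108 m) or (y of timer in the frame of stop_face between 0.122 and 0.14 m and distance between timer and breaker_b below 0.0395 m and y of breaker_b in the frame of stop_face below 0.108 m) or (y of timer in the frame of stop_face between 0.122 and 0.14 m and distance between timer and contactor below 0.0395 m and y of contactor in the frame of stop_face below 0.108 m)) and y of any of breaker_a, breaker_b, contactor, timer in the frame of clamp_face above -0.0215 m and value of joint cam below 0.12 rad), for 0.3 s.
At the end, for the whole second after the job is handed in: modules seated upright on the rail (4 mm of its centre line), row from the fixed stop to the clamp with no gap over 3 mm, lever within 0.12 rad of fully down, cover on the rim: level to 0.02 rad, 2 mm in height, 4 mm sideways; all at rest (all of step 3 and z of cover in the frame of base between 0.048 and 0.052 m and x of cover in the frame of base between -0.004 and 0.004 m and y of cover in the frame of base between -0.004 and 0.004 m and angle between cover's own z axis and vertical below 0.02 rad and angle between the y axis of cover and the y axis of base, either way round below 0.04 rad and linear speed of each of breaker_a, breaker_b, contactor, timer, cover below 0.02 m/s); the robot touches nothing.
It fails at once if the spool is moved from its place by more than 3 cm (distance of spool from where it was at the start of the episode above 0.03 m).
It fails at once if the screwdriver is moved from its place by more than 3 cm (distance of screwdriver from where it was at the start of the episode above 0.03 m).
It fails at once if the stock bin is moved from its place by more than 3 cm (distance of stock_bin from where it was at the start of the episode above 0.03 m).
Of breaker_a, breaker_b, contactor, timer only 2 to 4 are there at a start; the rules pass over those that are not, and their reading is None.
At some moment in a run one of breaker_a, breaker_b, contactor, timer, cover may be knocked a few centimetres aside while the robot is not near it.
Once in a run the grip may slacken for a moment while it holds something.
It also fails if it takes over 210 s, if anything falls off the work surface, if the arm or the gripper's body presses on something with over 40 N, if the wrist force passes 120 N, or if a joint passes its speed limit or range.

## Working session

There is one attempt and no reset: what is moved stays moved. The work goes in short steps, Python scripts to look and compute and a tool call to move; the robot and the scene stay as the last step left them, time stands still between calls to the robot, and variables do not carry over. Pictures are saved under pics/ and viewed, at most 14 in all, crops included, and the job is handed in when it is done.

Besides the shell and the picture viewer there is one more tool, called after "Call:" as name(argument=value, ...), one argument or row to a line, values as JSON. play_rows: Moves the arm, as the interface text tells. Its arguments: {"type":"object","properties":{"steps":{"type":"array","items":{"type":"array","items":{"type":"array","items":{"type":"number"}}}},"grip":{"type":"number"}},"required":["steps"]}

```bash
mkdir -p pics; cat > h.py <<'E'
import numpy as np, cv2, json
from workcell import *
def cloud(name):
    m=camera_model(name); im,d=camera(name)
    E=np.array(m["extrinsics"]); K=np.array([[m["fx"],0,m["cx"]],[0,m["fy"],m["cy"]],[0,0,1]])
    v,u=np.mgrid[0:d.shape[0],0:d.shape[1]]
    n=cv2.undistortPoints(np.stack([u,v],-1).reshape(-1,1,2).astype(float),K,np.array(m["dist"])).reshape(*d.shape,2)
    P=np.stack([n[...,0]*d,-n[...,1]*d,-d],-1)@E[:3,:3].T+E[:3,3]
    P[d<=0]=np.nan
    return im,P,d
E
python3 - <<'E'
from h import *
s=sense(); print({k:np.round(v,4).tolist() for k,v in s.items()})
for n in ["scene","top","wrist"]:
    im,P,d=cloud(n); np.savez(f"c_{n}.npz",im=im,P=P,d=d); cv2.imwrite(f"pics/{n}0.png",im)
    m=camera_model(n); print(n,m["fx"],np.round(np.array(m["extrinsics"]),3).tolist(),m["dist"], (d>0).mean())
E
```

```text
{'t': 0.0, 'qpos': [1.0074, 0.4352, 0.025, 1.5741, -0.0116, 1.134, -0.0751], 'qd': [0.0002, 0.0006, -0.0004, -0.0002, 0.0014, -0.0012, 0.0017], 'joint_torque': [-0.0003, -67.0476, 1.025, -31.6214, 0.0156, 0.0124, -0.0], 'tool_pos': [0.2777, -0.5594, 0.2445], 'eef_rot': [0.9736, 0.2283, -0.0002, -0.0008], 'force': [-0.3657, 0.302, 0.1299], 'torque': [-0.0306, 0.0866, 0.0451], 'finger_force': 0.0, 'gripper_width': 0.0855}
scene 397.46416412239387 [[-0.418, -0.508, 0.753, 1.355], [0.908, -0.241, 0.341, 0.341], [0.008, 0.827, 0.563, 0.63], [0.0, 0.0, 0.0, 1.0]] [-0.08116012  0.          0.          0.          0.        ] 0.9742482503255209
top 408.6244054449169 [[0.018, 0.984, -0.176, 0.362], [-1.0, 0.021, 0.016, 0.006], [0.02, 0.175, 0.984, 1.325], [0.0, 0.0, 0.0, 1.0]] [-0.09853649  0.          0.          0.          0.        ] 0.995880126953125
wrist 306.90793814972403 [[0.446, 0.851, 0.278, 0.349], [-0.895, 0.424, 0.137, -0.524], [-0.001, -0.31, 0.951, 0.373], [0.0, 0.0, 0.0, 1.0]] [0.02369154 0.         0.         0.         0.        ] 0.9959360758463541
```

View pics/scene0.png

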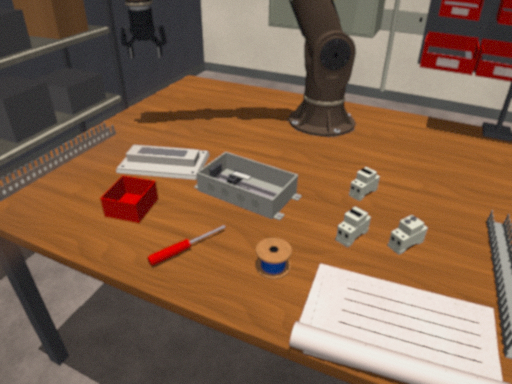

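View pics/top0.png

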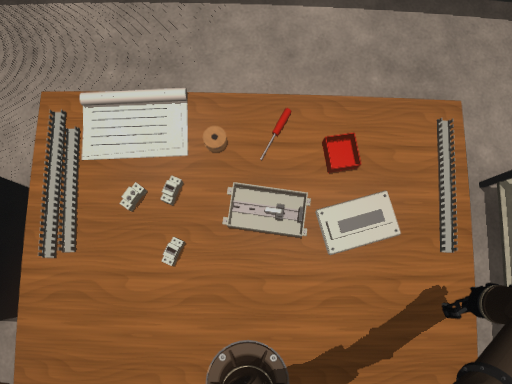

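The scene shows the grey box at (245,185), the cover at (163,160), three modules at (364,182), (353,225) and (407,233), plus the bin, screwdriver and spool. In the top view the box is at (268,210), the cover at (358,222) and the modules at (172,190), (132,196) and (173,251).

```bash
cat > seg.py <<'E'
from h import *
def comps(P,im,zmin=0.012,reg=((0.3,0.85),(-0.5,0.5))):
    x,y,z=P[...,0],P[...,1],P[...,2]
    M=((z>zmin)&(x>reg[0][0])&(x<reg[0][1])&(y>reg[1][0])&(y<reg[1][1])).astype(np.uint8)
    n,L,S,C=cv2.connectedComponentsWithStats(M)
    for i in range(1,n):
        if S[i,4]<60: continue
        q=P[L==i]; zm=np.nanpercentile(q[:,2],97)
        r=cv2.minAreaRect((q[:,:2]*1000).astype(np.float32))
        print(i,S[i,4],"px",np.round(C[i]),"ztop %.3f"%zm,"rect c",np.round(r[0],1),"size",np.round(r[1],1),"ang %.1f"%r[2],"bgr",im[L==i].mean(0).round())
if __name__=="__main__":
    a=np.load("c_top.npz"); 
    comps(a["P"],a["im"])
    b=np.load("c_scene.npz"); print("scene"); comps(b["P"],b["im"])
    im=a["im"]; c=cv2.resize(im[175:245,215:320],None,fx=5,fy=5,interpolation=cv2.INTER_CUBIC)
    d=cv2.resize(im[170:275,110:200],None,fx=3.33,fy=3.33,interpolation=cv2.INTER_CUBIC)[:350]
    cv2.imwrite("pics/crop1.png",np.hstack([c[:349],d[:349,:270]]))
E
python3 seg.py
```

```text
1 136 px [278. 127.] ztop 0.029 rect c [818.7 -84.1] size [25.1 81.8] ang 61.1 bgr [ 30.  44. 156.]
2 418 px [214. 136.] ztop 0.055 rect c [773.8 124.1] size [75.5 72.3] ang 4.5 bgr [ 73. 116. 164.]
3 504 px [341. 151.] ztop 0.062 rect c [ 734.2 -293.3] size [110.4 100.1] ang 10.2 bgr [18. 30. 96.]
6 361 px [171. 189.] ztop 0.075 rect c [597.5 255.4] size [37.5 84.9] ang 68.7 bgr [129. 144. 148.]
7 401 px [132. 196.] ztop 0.073 rect c [573.5 381.3] size [37.5 86.2] ang 56.3 bgr [130. 146. 150.]
8 1160 px [271. 208.] ztop 0.063 rect c [539.2 -51.8] size [238.4 139.7] ang 83.2 bgr [110. 121. 130.]
9 2777 px [358. 222.] ztop 0.044 rect c [ 508.1 -352.1] size [149.1 249.2] ang 16.4 bgr [158. 173. 179.]
17 382 px [173. 251.] ztop 0.075 rect c [401.4 240.7] size [36.8 86.7] ang 66.4 bgr [130. 145. 150.]
scene
1 5342 px [215. 174.] ztop 0.060 rect c [ 512.3 -199. ] size [539.7 206. ] ang 88.3 bgr [120. 127. 133.]
2 569 px [364. 182.] ztop 0.074 rect c [403.3 239.2] size [39.2 88.8] ang 68.2 bgr [124. 138. 142.]
3 1639 px [129. 197.] ztop 0.060 rect c [ 733.7 -295.8] size [115.8 102.9] ang 9.8 bgr [  5.  10. 121.]
4 765 px [353. 225.] ztop 0.074 rect c [598.5 255.7] size [37.5 86.4] ang 67.4 bgr [128. 142. 145.]
5 839 px [408. 233.] ztop 0.072 rect c [572.6 378.3] size [39.8 89.6] ang 54.9 bgr [132. 146. 149.]
6 315 px [186. 243.] ztop 0.026 rect c [781.7 -68.8] size [ 23.9 159.7] ang 65.3 bgr [ 39.  47. 183.]
7 923 px [273. 253.] ztop 0.052 rect c [772.6 121.2] size [75.8 74.4] ang 30.7 bgr [ 80. 110. 150.]
```

View pics/crop1.png

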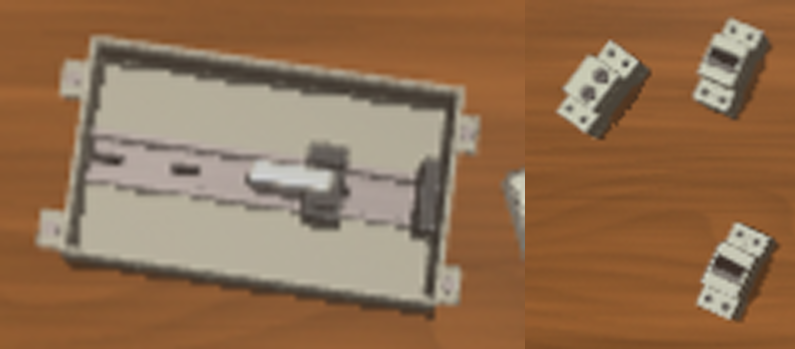

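Three modules are there: the timer at crop (600,90), and two with toggles or windows. Box +y points left in the image (world +y, yaw about −6.8°). The stop is at crop (425,195) and the clamp at (325,185), with its lever pointing left. I'll move above the clamp for a close look.

Call:
play_rows(
  steps=[
    [[2.2,-1.6,0,0,0,0],[2.2,-1.6,0,0,0,0],[2.2,-1.6,0,0,0,0],[2.2,-1.6,0,0,0,0],[2.2,-1.6,0,0,0,0],[2.2,-1.6,0,0,0,0],[2.2,-1.6,0,0,0,0],[2.2,-1.6,0,0,0,0],[2.2,-1.6,0,0,0,0],[2.2,-1.6,0,0,0,0],[2.2,-1.6,0,0,0,0],[2.2,-1.6,0,0,0,0]],
  ],
)

```text
t: 1.15
tool_pos: [0.4293, -0.2692, 0.2452]
eef_rot: [0.974, 0.228, -0.0, -0.0]
force: [-0.1, 0.1, 0.2]
gripper_width: 0.0854
finger_force: 0.0
```

Call:
play_rows(
  steps=[
    [[2.2,-1.6,0,0,0,0],[2.2,-1.6,0,0,0,0],[2.2,-1.6,0,0,0,0],[2.2,-1.6,0,0,0,0],[2.2,-1.6,0,0,0,0],[2.2,-1.6,0,0,0,0],[0,0,0,0,0,-0.124],[0,0,0,0,0,-0.124],[0,0,0,0,0,-0.124],[0,0,0,0,0,-0.124],[0,0,0,0,0,-0.124],[0,0,0,0,0,-0.124]],
  ],
)

```text
t: 2.15
tool_pos: [0.5044, -0.1258, 0.2451]
eef_rot: [0.822, 0.569, -0.0, -0.0]
force: [0.4, -0.8, 0.4]
gripper_width: 0.0852
finger_force: 0.0
```

Call:
play_rows(
  steps=[
    [[0,0,0,0,0,-0.124],[0,0,0,0,0,-0.124],[0,0,0,0,0,0],[0,0,0,0,0,0]],
  ],
  grip=0.2,
)

```text
t: 2.48
tool_pos: [0.5044, -0.1259, 0.2451]
eef_rot: [0.749, 0.663, -0.0, -0.0]
force: [-0.7, -0.3, -0.8]
gripper_width: 0.0388
finger_force: 0.0
```

```bash
cat >> h.py <<'E'
from scipy.spatial.transform import Rotation as Rot
def pose():
    s=sense(); R=Rot.from_quat(s["eef_rot"]).as_matrix()
    return s,np.array(s["tool_pos"]),R,np.degrees(np.arctan2(R[1,0],R[0,0]))
def go(x,y,z,yaw=None):
    """print turn about tool z, then tool-frame shift in cm after the turn"""
    s,p,R,ps=pose()
    if yaw is None: yaw=ps
    e=(yaw-ps+90)%180-90
    f=np.radians(ps+e); X=np.array([np.cos(f),np.sin(f),0]); Y=np.array([np.sin(f),-np.cos(f),0])
    d=np.array([x,y,z])-p
    tilt=np.degrees(np.arccos(-R[2,2]))
    print("at",p.round(4),"yaw %.2f tilt %.2f"%(ps,tilt),"F",np.round(s["force"],1),"w %.4f"%s["gripper_width"],"t %.1f"%s["t"])
    print("  turn az %.3f then shift cm"%(-np.radians(e)),(100*np.array([d@X,d@Y,-d[2]])).round(2))
E
python3 - <<'E'
from h import *
s,p,R,ps=pose(); print(p.round(4),ps,np.round(s["qpos"],2),s["gripper_width"],s["t"])
im,P,d=cloud("wrist"); np.savez("c_w1.npz",im=im,P=P); cv2.imwrite("pics/w1.png",im)
E
```

```text
[ 0.5044 -0.1259  0.2451] 83.00090538961837 [ 0.44  0.3  -0.38  1.8   0.12  1.07 -0.1 ] 0.03876016884945756 2.4833
```

View pics/w1.png

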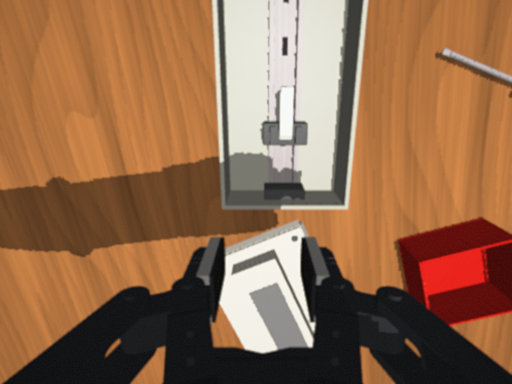

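The wrist view shows the box with the clamp block at (285,133), its white lever at (287,112) and the stop at (284,190).

```bash
python3 - <<'E'
from h import *
for f in ["c_top","c_w1","c_scene"]:
    a=np.load(f+".npz"); P=a["P"]; im=a["im"]; x,y,z=P[...,0],P[...,1],P[...,2]
    c0=np.array([.539,-.052]); ph=np.radians(-6.8); X=np.array([np.cos(ph),np.sin(ph)]); Y=np.array([-X[1],X[0]])
    q=np.stack([x-c0[0],y-c0[1]],-1); bx=q@X; by=q@Y
    near=(abs(bx)<.08)&(abs(by)<.13)
    rim=near&(z>.052)&(z<.068)
    r=cv2.minAreaRect((P[rim][:,:2]*1000).astype(np.float32)); print(f,"rim",rim.sum(),np.round(r[0],1),np.round(r[1],1),round(r[2],2),"z med %.4f"%np.median(z[rim]))
    # wall lines: outer edges fit via percentiles in slices
    for nm,m,ax,o in (("x+",rim&(bx>.055),by,bx),("x-",rim&(bx<-.055),by,bx),("y-",rim&(by<-.11),bx,by),("y+",rim&(by>.11),bx,by)):
        if m.sum()>20:
            k=np.polyfit(ax[m],o[m],1); print("  wall",nm,"mid %.4f slope %.4f"%(k[1],k[0]),m.sum(), "z %.4f"%np.median(z[m]))
    g=im.mean(2); ins=(abs(bx)<.04)&(by>-.085)&(by<.06)
    lev=ins&(abs(bx)<.012)&(z>.043)&(z<.06)&(g>120)
    blk=ins&(z>.03)&(z<.06)&(g<110)
    for nm,m in (("lever",lev),("block",blk)):
        if m.sum()>5: print("  ",nm,m.sum(),"bx",np.percentile(bx[m],[2,50,98]).round(4),"by",np.percentile(by[m],[2,50,98]).round(4),"z",np.percentile(z[m],[5,50,95]).round(4))
    rail=near&(abs(bx)<.04)&(by>.03)&(z>.012)&(z<.03)
    if rail.sum()>5: print("  rail bx",np.percentile(bx[rail],[2,50,98]).round(4),"z",np.median(z[rail]).round(4), rail.sum())
E
```

```text
c_top rim 394 [539.4 -51.8] [238.4 139.3] 83.18 z med 0.0591
  wall x+ mid 0.0667 slope 0.0062 142 z 0.0590
  wall x- mid -0.0662 slope 0.0005 126 z 0.0593
  wall y- mid -0.1161 slope -0.0029 77 z 0.0586
  wall y+ mid 0.1169 slope 0.0004 69 z 0.0602
   lever 73 bx [-0.0063  0.      0.007 ] by [-0.0437 -0.0187  0.007 ] z [0.0453 0.0496 0.0548]
   block 82 bx [-0.0236 -0.0068  0.0212] by [-0.0511 -0.041  -0.0287] z [0.0369 0.0425 0.0508]
  rail bx [-0.0228  0.0123  0.0187] z 0.0186 106
c_w1 rim 3040 [535.7 -72.2] [200.9 138.8] 83.11 z med 0.0590
  wall x+ mid 0.0653 slope 0.0100 1324 z 0.0589
  wall x- mid -0.0671 slope -0.0078 1117 z 0.0591
  wall y- mid -0.1176 slope 0.0002 787 z 0.0590
   lever 712 bx [-0.0078 -0.0011  0.0058] by [-0.0439 -0.0189  0.0052] z [0.047  0.0495 0.0508]
   block 279 bx [-0.0245 -0.0095  0.0185] by [-0.052  -0.036  -0.0289] z [0.0387 0.0404 0.0485]
  rail bx [-0.0181  0.0112  0.0163] z 0.0182 719
c_scene rim 768 [538.3 -55.3] [241.  143.1] 83.3 z med 0.0579
  wall x+ mid 0.0671 slope 0.0002 307 z 0.0578
  wall x- mid -0.0663 slope 0.0004 259 z 0.0579
  wall y- mid -0.1187 slope 0.0002 130 z 0.0583
  wall y+ mid 0.1143 slope -0.0029 130 z 0.0591
   lever 72 bx [-0.0067  0.0021  0.0075] by [-0.0453 -0.0183  0.0043] z [0.0469 0.0504 0.0526]
   block 89 bx [-0.0146  0.0159  0.0237] by [-0.0546 -0.038  -0.03  ] z [0.0315 0.0401 0.0498]
  rail bx [-0.0379 -0.012   0.0371] z 0.0191 139
```

Call:
play_rows(
  steps=[
    [[2.4,0.84,0,0,0,0.0],[2.4,0.84,0,0,0,-0.003],[2.4,0.84,0,0,0,0],[0,0,2.5,0,0,0],[0,0,2.5,0,0,0],[0,0,2.5,0,0,0],[0,0,2.5,0,0,0],[0,0,2.5,0,0,0],[0,0,2.5,0,0,0],[0,0,2.5,0,0,0],[0,0,1.5,0,0,0],[0,0,1.2,0,0,0]],
  ],
)

```text
t: 3.53
tool_pos: [0.5372, -0.0573, 0.0415]
eef_rot: [0.748, 0.664, -0.001, -0.001]
force: [0.6, 0.5, 0.0]
gripper_width: 0.034
finger_force: 0.0
```

Call:
play_rows(
  steps=[
    [[0,0,0,0,0,0],[0,0,0,0,0,0]],
  ],
)

```text
t: 3.7
tool_pos: [0.5377, -0.0572, 0.043]
eef_rot: [0.747, 0.664, -0.001, -0.0]
force: [0.6, -0.2, -0.2]
gripper_width: 0.0344
finger_force: 0.0
```

```bash
python3 - <<'E'
from h import *
go(.5382,-.0575,.043,83.2)
im,P,d=cloud("wrist"); cv2.imwrite("pics/w2.png",im)
E
```

```text
at [ 0.5377 -0.0572  0.043 ] yaw 83.29 tilt 0.07 F [ 0.6 -0.2 -0.2] w 0.0344 t 3.7
  turn az 0.001 then shift cm [-0.03  0.05  0.  ]
```

View pics/w2.png

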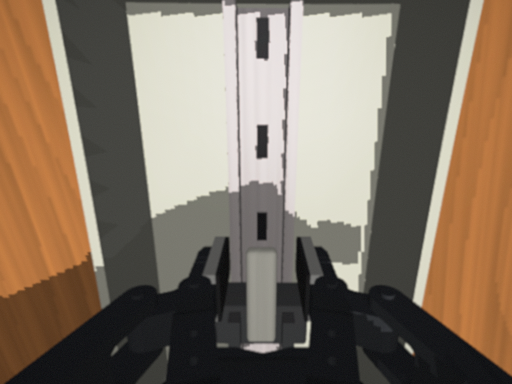

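The lever at (262,295) is centred between the fingers, so I'll close on it and lift along its arc.

Call:
play_rows(
  steps=[
    [[0,0,0,0,0,0],[0,0,0,0,0,0],[0,0,0,0,0,0],[0,0,0,0,0,0],[0,0,0,0,0,0]],
  ],
  grip=1,
)

```text
t: 4.17
tool_pos: [0.5375, -0.0569, 0.0443]
eef_rot: [0.747, 0.665, -0.0, -0.0]
force: [-4.2, 1.7, 5.4]
gripper_width: 0.0123
finger_force: 58.3
```

Call:
play_rows(
  steps=[
    [[-0.17,0,-0.45,0,0,0],[-0.23,0,-0.43,0,0,0],[-0.28,0,-0.4,0,0,0],[-0.33,0,-0.36,0,0,0],[-0.37,0,-0.32,0,0,0],[-0.4,0,-0.27,0,0,0],[-0.43,0,-0.22,0,0,0],[-0.36,0,-0.13,0,0,0],[-0.1,0,0,0,0,0],[0,0,0,0,0,0],[0,0,0,0,0,0]],
  ],
)

```text
t: 5.08
tool_pos: [0.5338, -0.085, 0.0685]
eef_rot: [0.747, 0.665, -0.001, -0.0]
force: [-1.4, -1.0, -24.3]
gripper_width: 0.012
finger_force: 59.0
```

```bash
python3 - <<'E'
from h import *
go(.5382,-.0575,.043,83.2); print(sense()["finger_force"])
im,P,d=cloud("wrist"); im2,P2,d=cloud("scene"); cv2.imwrite("pics/w3.png",np.hstack([cv2.resize(im,(400,300)),cv2.resize(im2[130:230,170:320],(400,300))]))
E
```

```text
at [ 0.5338 -0.085   0.0685] yaw 83.34 tilt 0.14 F [ -1.4  -1.  -24.3] w 0.0120 t 5.1
  turn az 0.003 then shift cm [2.78 0.11 2.55]
59.04392123222351
```

View pics/w3.png

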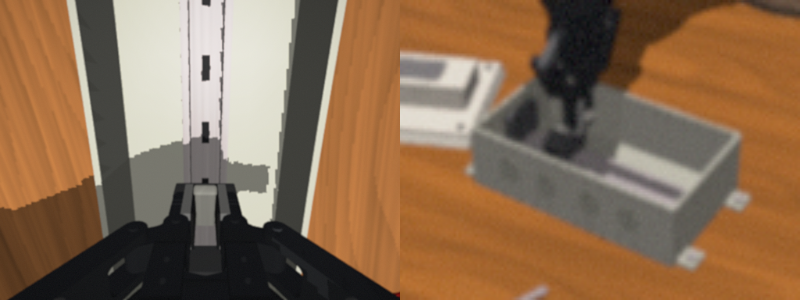

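The lever stands up in the fingers (wrist half, at (205,225)). I'll release it, rise and check.

Call:
play_rows(
  steps=[
    [[0,0,0,0,0,0],[0,0,0,0,0,0],[0,0,0,0,0,0],[0,0,-2.5,0,0,0],[0,0,-2.5,0,0,0],[-2,0,-2.5,0,0,0],[-3,0,-2,0,0,0],[-3,0,-2,0,0,0],[0,0,-2,0,0,0],[0,0,0,0,0,0]],
  ],
  grip=0.2,
)

```text
t: 6.02
tool_pos: [0.5286, -0.1661, 0.2097]
eef_rot: [0.748, 0.664, 0.002, 0.004]
force: [1.4, 0.4, -0.1]
gripper_width: 0.0343
finger_force: 0.0
```

```bash
cat > box.py <<'E'
from h import *
C=np.array([.5388,-.0525]); ph=np.radians(-6.8); X=np.array([np.cos(ph),np.sin(ph)]); Y=np.array([-X[1],X[0]])
def b2w(bx,by): return C+bx*X+by*Y
def inbox(P):
    q=P[...,:2]-C; return q@X,q@Y,P[...,2]
E
python3 - <<'E'
from box import *
go(.5382,-.0575,.043,83.2)
im,P,d=cloud("wrist"); bx,by,z=inbox(P); g=im.mean(2)
ins=(abs(bx)<.035)&(by>-.092)&(by<.09)
for lo,hi in ((.03,.045),(.045,.06),(.06,.07),(.07,.095)):
    m=ins&(z>lo)&(z<hi)
    if m.sum()>5: print(lo,m.sum(),"bx",np.percentile(bx[m],[2,50,98]).round(4),"by",np.percentile(by[m],[2,50,98]).round(4),"g",g[m].mean(),z[m].max())
y=[(bx<0)];
m=(abs(by)<.1)&(z>.052)&(z<.066)
for s,nm in ((1,"x+"),(-1,"x-")):
    k=m&(bx*s>.055)&(bx*s<.08); print(nm,np.median(bx[k]),k.sum())
E
```

```text
at [ 0.5286 -0.1661  0.2097] yaw 83.19 tilt 0.57 F [ 1.4  0.4 -0.1] w 0.0343 t 6.0
  turn az -0.000 then shift cm [10.89 -0.34 16.67]
0.03 723 bx [-0.0242  0.0032  0.0228] by [-0.0624 -0.0505 -0.0389] g 122.00322729368372 0.04463890784274349
0.045 624 bx [-0.0168 -0.0012  0.015 ] by [-0.059  -0.0499 -0.0402] g 169.28258547008548 0.05992627474600548
0.06 320 bx [-0.0075 -0.0002  0.0057] by [-0.0398 -0.0313 -0.0168] g 211.57291666666669 0.06995705112226003
0.07 166 bx [-0.0073 -0.0009  0.0056] by [-0.0259 -0.0208 -0.0169] g 222.78714859437753 0.07435931190263012
x+ 0.06534593794354714 1073
x- -0.06693283238765085 1126
```

Cam is only about 0.55–0.6 rad (lever top at z 0.074), and the clamp centre now sits at by −0.0505. I'll pinch again and raise it fully, turning with the lever.

Call:
play_rows(
  steps=[
    [[2.22,-0.1,0,0,0,0],[2.22,-0.1,0,0,0,0],[2.22,-0.1,0,0,0,0],[2.22,-0.1,0,0,0,0],[0,0,3,0,0,0],[0,0,3,0,0,0],[0,0,3,0,0,0],[0,0,2.9,0,0,0],[0,0,1.5,0,0,0],[0,0,1.5,0,0,0],[0,0,0,0,0,0],[0,0,0,0,0,0]],
  ],
)

```text
t: 7.07
tool_pos: [0.532, -0.0738, 0.055]
eef_rot: [0.746, 0.666, -0.0, -0.0]
force: [-0.3, -0.2, 0.6]
gripper_width: 0.0338
finger_force: 0.0
```

Call:
play_rows(
  steps=[
    [[0,0,0,0,0,0],[0,0,0,0,0,0],[0,0,0,0,0,0],[0,0,0,0,0,0],[0,0,0,0,0,0]],
  ],
  grip=1,
)

```text
t: 7.48
tool_pos: [0.5344, -0.0743, 0.0567]
eef_rot: [0.747, 0.665, 0.002, 0.002]
force: [5.5, 0.8, -0.1]
gripper_width: 0.0129
finger_force: 58.5
```

Call:
play_rows(
  steps=[
    [[-0.22,0,-0.21,0,0.075,0],[-0.22,0,-0.21,0,0.075,0],[-0.22,0,-0.21,0,0.075,0],[-0.22,0,-0.21,0,0.075,0],[-0.22,0,-0.21,0,0.075,0],[-0.1,0,-0.1,0,0.03,0],[0,0,0,0,0,0],[0,0,0,0,0,0]],
  ],
)

```text
t: 8.15
tool_pos: [0.5326, -0.0903, 0.066]
eef_rot: [0.732, 0.651, 0.152, -0.132]
force: [2.7, -2.4, 5.3]
gripper_width: 0.0126
finger_force: 59.7
```

Call:
play_rows(
  steps=[
    [[0,0,0,0,0,0],[0,0,0,0,0,0],[0,0,0,0,0,0],[0,0,-2,0,0,0],[0,0,-2.5,0,0,0],[0,0,-2.5,0,-0.08,0],[-2,0,-2,0,-0.08,0],[-2,0,-2,0,-0.08,0],[-2,0,-2,0,-0.08,0],[-1,0,-1,0,-0.085,0],[0,0,0,0,0,0],[0,0,0,0,0,0]],
  ],
  grip=0.2,
)

```text
t: 9.15
tool_pos: [0.5179, -0.1967, 0.1818]
eef_rot: [0.746, 0.666, 0.001, -0.0]
force: [0.3, -0.2, -0.3]
gripper_width: 0.0347
finger_force: 0.0
```

```bash
sed -i 's/C=np.array(.*); ph/C=np.array([.5380,-.0524]); ph/' box.py; cat >> box.py <<'E'
def clampview(name="wrist"):
    im,P,d=cloud(name); bx,by,z=inbox(P); g=im.mean(2)
    ins=(abs(bx)<.035)&(by>-.092)&(by<.1)
    for lo,hi in ((.03,.045),(.045,.06),(.06,.07),(.07,.095)):
        m=ins&(z>lo)&(z<hi)
        if m.sum()>5: print(lo,m.sum(),"bx",np.percentile(bx[m],[2,50,98]).round(4),"by",np.percentile(by[m],[2,50,98]).round(4),"g",g[m].mean().round(),z[m].max().round(4))
    return im
E
python3 - <<'E'
from box import *
go(.5382,-.0575,.043,83.2)
clampview()
E
```

```text
at [ 0.5179 -0.1967  0.1818] yaw 83.57 tilt 0.08 F [ 0.3 -0.2 -0.3] w 0.0347 t 9.2
  turn az 0.006 then shift cm [14.06  0.37 13.88]
0.03 891 bx [-0.0238 -0.0015  0.0235] by [-0.0695 -0.0584 -0.0463] g 120.0 0.045
0.045 610 bx [-0.0161  0.0003  0.0159] by [-0.0685 -0.0605 -0.0493] g 138.0 0.0599
0.06 205 bx [-0.007  -0.0003  0.0063] by [-0.0583 -0.0544 -0.0504] g 158.0 0.07
0.07 414 bx [-0.0068 -0.0002  0.0064] by [-0.0506 -0.0447 -0.0384] g 189.0 0.0829
```

The lever is fully up (top z 0.083), with the clamp centre at by −0.058. Next I'll pinch the block and slide it back.

Call:
play_rows(
  steps=[
    [[2.2,0.1,0,0,0,0.006],[2.2,0.1,0,0,0,0],[2.2,0.1,0,0,0,0],[2.2,0.1,0,0,0,0],[0,0,3,0,0,0],[0,0,3,0,0,0],[0,0,3,0,0,0],[0,0,2,0,0,0],[0,0,0,0,0,0],[0,0,0,0,0,0]],
  ],
  grip=-0.5,
)

```text
t: 10.03
tool_pos: [0.5306, -0.1114, 0.0698]
eef_rot: [0.749, 0.663, -0.001, -0.002]
force: [0.7, -0.4, 1.5]
gripper_width: 0.0641
finger_force: 0.0
```

```bash
python3 - <<'E'
from box import *
go(*b2w(0,-.058),.034,83.2)
im=clampview(); cv2.imwrite("pics/w4.png",im)
E
```

```text
at [ 0.5306 -0.1114  0.0698] yaw 83.03 tilt 0.28 F [ 0.7 -0.4  1.5] w 0.0641 t 10.0
  turn az -0.003 then shift cm [0.14 0.04 3.58]
0.03 2379 bx [-0.0232  0.0004  0.0232] by [-0.0682 -0.0501 -0.0457] g 55.0 0.045
0.045 838 bx [-0.0162 -0.0006  0.0162] by [-0.068  -0.0581 -0.0488] g 62.0 0.0598
0.06 445 bx [-0.0341  0.0005  0.0342] by [-0.069  -0.0561 -0.0478] g 53.0 0.07
0.07 2446 bx [-0.0343 -0.0003  0.0344] by [-0.0687 -0.0506 -0.0381] g 53.0 0.095
```

View pics/w4.png

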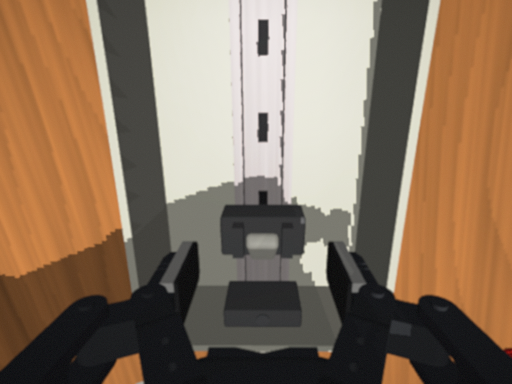

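The fingers straddle the block at (262,230). Down, pinch, slide back 14.3 cm, release and rise.

Call:
play_rows(
  steps=[
    [[0.14,0,1,0,0,0],[0,0,1,0,0,0],[0,0,1,0,0,0],[0,0,0.5,0,0,0],[0,0,0,0,0,0]],
  ],
)

```text
t: 10.5
tool_pos: [0.5314, -0.1101, 0.0351]
eef_rot: [0.749, 0.663, -0.001, -0.001]
force: [-0.2, -0.1, 0.7]
gripper_width: 0.0645
finger_force: 0.0
```

Call:
play_rows(
  steps=[
    [[0,0,0,0,0,0],[0,0,0,0,0,0],[0,0,0,0,0,0],[0,0,0,0,0,0]],
  ],
  grip=1,
)

```text
t: 10.83
tool_pos: [0.5307, -0.1099, 0.0367]
eef_rot: [0.749, 0.663, -0.001, -0.001]
force: [-5.4, 1.0, 5.6]
gripper_width: 0.0472
finger_force: 62.1
```

Call:
play_rows(
  steps=[
    [[1.2,0,0,0,0,0],[1.2,0,0,0,0,0],[1.2,0,0,0,0,0],[1.2,0,0,0,0,0],[1.2,0,0,0,0,0],[1.2,0,0,0,0,0],[1.2,0,0,0,0,0],[1.2,0,0,0,0,0],[1.2,0,0,0,0,0],[1.2,0,0,0,0,0],[1.2,0,0,0,0,0],[1,0,0,0,0,0]],
  ],
)

```text
t: 11.83
tool_pos: [0.548, 0.0308, 0.0367]
eef_rot: [0.749, 0.663, -0.001, -0.0]
force: [-5.7, -2.1, 6.3]
gripper_width: 0.0467
finger_force: 62.1
```

Call:
play_rows(
  steps=[
    [[0,0,0,0,0,0],[0,0,0,0,0,0],[0,0,0,0,0,0],[0,0,-2,0,0,0],[0,0,-3,0,0,0],[0,0,-3,0,0,0],[0,0,-3,0,0,0],[0,0,-3,0,0,0],[0,0,0,0,0,0],[0,0,0,0,0,0]],
  ],
  grip=-0.5,
)

```text
t: 12.67
tool_pos: [0.5508, 0.0301, 0.1783]
eef_rot: [0.749, 0.662, 0.002, 0.002]
force: [-0.5, 0.5, -0.1]
gripper_width: 0.0641
finger_force: 0.0
```

```bash
python3 - <<'E'
from box import *
import seg
im,P,d=cloud("top"); seg.comps(P,im)
im,P,d=cloud("scene"); print("s"); seg.comps(P,im)
go(.5985,.2555,.15,67.5)
go(.4025,.240,.15,67)
go(.573,.380,.15,55.6)
E
```

```text
1 10944 px [267. 230.] ztop 0.773 rect c [562.1 -45.5] size [533.9 270.2] ang 13.9 bgr [49. 61. 77.]
2 418 px [214. 136.] ztop 0.055 rect c [774.2 124.1] size [76.7 72.1] ang 3.0 bgr [ 80. 125. 177.]
3 504 px [341. 151.] ztop 0.062 rect c [ 733.8 -293.6] size [109.5 101.1] ang 9.3 bgr [ 21.  33. 104.]
4 364 px [171. 189.] ztop 0.074 rect c [597.5 255.5] size [36.8 85.4] ang 69.4 bgr [139. 154. 158.]
5 402 px [132. 196.] ztop 0.073 rect c [573.8 381.2] size [38.  85.9] ang 55.8 bgr [140. 157. 162.]
6 2829 px [358. 221.] ztop 0.044 rect c [ 508.1 -351.5] size [149.2 249.6] ang 16.1 bgr [172. 188. 194.]
9 384 px [173. 251.] ztop 0.074 rect c [401.3 240.9] size [37.  86.8] ang 65.7 bgr [141. 156. 162.]
s
1 5213 px [278.  65.] ztop 0.503 rect c [557.2  34.8] size [ 96.1 116. ] ang 40.1 bgr [39. 44. 51.]
2 5323 px [216. 174.] ztop 0.061 rect c [ 512.2 -199.7] size [543.9 209.8] ang 88.5 bgr [121. 128. 133.]
3 570 px [364. 182.] ztop 0.074 rect c [402.7 240.4] size [38.  87.3] ang 67.1 bgr [128. 142. 145.]
4 1637 px [129. 197.] ztop 0.060 rect c [ 733.6 -295.8] size [114.7 104.1] ang 10.2 bgr [  5.  11. 124.]
5 758 px [353. 225.] ztop 0.074 rect c [598.1 254.9] size [37.7 86.4] ang 68.7 bgr [132. 146. 149.]
6 840 px [408. 233.] ztop 0.072 rect c [573. 379.] size [37.4 89.8] ang 55.7 bgr [136. 150. 154.]
7 318 px [186. 243.] ztop 0.026 rect c [783.1 -66.2] size [ 24.4 159.4] ang 61.9 bgr [ 41.  49. 187.]
8 923 px [273. 253.] ztop 0.052 rect c [772.2 121.3] size [76.6 75.2] ang 18.9 bgr [ 82. 113. 154.]
at [0.5492 0.0299 0.1759] yaw 83.00 tilt 0.04 F [-1.   0.3 -0.3] w 0.0640 t 12.8
  turn az 0.271 then shift cm [22.73 -4.08  2.59]
at [0.5492 0.0299 0.1759] yaw 83.00 tilt 0.04 F [-1.   0.3 -0.3] w 0.0640 t 12.8
  turn az 0.279 then shift cm [ 13.61 -21.71   2.59]
at [0.5492 0.0299 0.1759] yaw 83.00 tilt 0.04 F [-1.   0.3 -0.3] w 0.0640 t 12.8
  turn az 0.478 then shift cm [ 30.23 -17.81   2.59]
```

The clamp is back, and both views agree on the modules: A at (0.598,0.255) at 68.5°, B at (0.402,0.2405) at 66.5°, timer at (0.573,0.380) at 55.7°. Picking A.

Call:
play_rows(
  steps=[
    [[0,0,0,0,0,0.124],[0,0,0,0,0,0.124],[2.28,-0.37,0,0,0,0],[2.28,-0.37,0,0,0,0],[2.28,-0.37,0,0,0,0],[2.28,-0.37,0,0,0,0],[2.28,-0.37,0,0,0,0],[2.28,-0.37,0,0,0,0],[2.28,-0.37,0,0,0,0],[2.28,-0.37,0,0,0,0],[2.28,-0.37,0,0,0,0],[2.28,-0.37,0,0,0,0]],
  ],
)

```text
t: 13.77
tool_pos: [0.5968, 0.2572, 0.1744]
eef_rot: [0.825, 0.565, -0.001, -0.0]
force: [-0.6, -0.2, -0.2]
gripper_width: 0.0642
finger_force: 0.0
```

Call:
play_rows(
  steps=[
    [[0,0,0,0,0,0],[0,0,2,0,0,0],[0,0,2,0,0,0],[0,0,2,0,0,0],[0,0,0,0,0,0],[0,0,0,0,0,0]],
  ],
)

```text
t: 14.27
tool_pos: [0.5961, 0.2557, 0.1145]
eef_rot: [0.825, 0.565, -0.002, -0.0]
force: [-0.7, 0.4, 1.8]
gripper_width: 0.0641
finger_force: 0.0
```

```bash
python3 - <<'E'
from box import *
go(.598,.2552,.061,68.5)
im,P,d=cloud("wrist"); cv2.imwrite("pics/w5.png",im)
p=pose()[1]; m=(np.linalg.norm(P[...,:2]-[.598,.2552],axis=-1)<.07)&(P[...,2]>.015)&(P[...,2]<.07)&(im.mean(2)>130)
for lo,hi in ((.04,.05),(.06,.07)):
    k=m&(P[...,2]>lo)&(P[...,2]<hi); r=cv2.minAreaRect((P[k][:,:2]*1000).astype(np.float32)); print(k.sum(),np.round(r[0],1),np.round(r[1],1),r[2],np.median(P[k][:,2]))
E
```

```text
at [0.5961 0.2557 0.1145] yaw 68.85 tilt 0.25 F [-0.7  0.4  1.8] w 0.0641 t 14.3
  turn az 0.006 then shift cm [0.03 0.2  5.35]
1753 [597.9 256.9] [34.5 83.6] 68.32766723632812 0.044354267401533226
1617 [597.8 256.7] [34.9 40.4] 68.5426025390625 0.0673918018704312
```

View pics/w5.png

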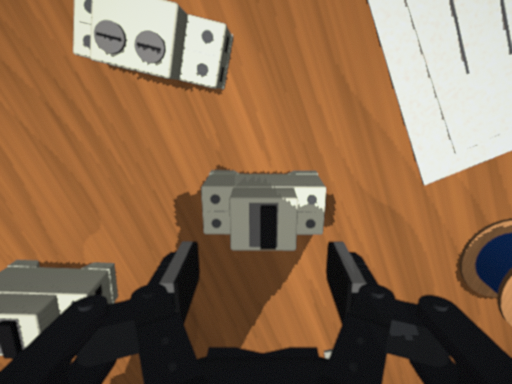

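The module is centred between the fingers; the wrist gives its centre at (0.5978,0.2568), yaw 68.4°, shoulder at 0.044 and nose at 0.067.

Call:
play_rows(
  steps=[
    [[0.16,0.12,1.5,0,0,0.007],[0,0,1.5,0,0,0],[0,0,1.5,0,0,0],[0,0,0.8,0,0,0],[0,0,0,0,0,0]],
  ],
)

```text
t: 14.73
tool_pos: [0.5985, 0.2574, 0.0626]
eef_rot: [0.827, 0.562, -0.001, -0.0]
force: [-0.3, 0.1, -0.2]
gripper_width: 0.0641
finger_force: 0.0
```

Call:
play_rows(
  steps=[
    [[0,0,0,0,0,0],[0,0,0,0,0,0],[0,0,0,0,0,0],[0,0,0,0,0,0]],
  ],
  grip=1,
)

```text
t: 15.07
tool_pos: [0.5998, 0.2587, 0.065]
eef_rot: [0.827, 0.563, 0.001, 0.0]
force: [0.1, 0.4, 6.9]
gripper_width: 0.0407
finger_force: 62.2
```

Call:
play_rows(
  steps=[
    [[0,0,-1,0,0,0],[0,0,-2,0,0,0],[0,0,-2,0,0,0],[0,0,-2,0,0,0],[0,0,-2,0,0,0],[0,0,-2,0,0,0],[0,0,-1,0,0,0],[0,0,0,0,0,-0.124],[0,0,0,0,0,-0.124],[0,0,0,0,0,0],[0,0,0,0,0,0]],
  ],
)

```text
t: 15.98
tool_pos: [0.5986, 0.2575, 0.1831]
eef_rot: [0.752, 0.659, -0.0, -0.0]
force: [0.4, -0.1, -1.0]
gripper_width: 0.0405
finger_force: 61.3
```

```bash
python3 - <<'E'
from box import *
go(*b2w(0,-.077),.12,83.2)
E
```

```text
at [0.5986 0.2575 0.1831] yaw 82.43 tilt 0.05 F [ 0.4 -0.1 -1. ] w 0.0405 t 16.0
  turn az -0.013 then shift cm [-39.19  -2.35   6.31]
```

Call:
play_rows(
  steps=[
    [[-2.45,-0.15,0,0,0,-0.013],[-2.45,-0.15,0,0,0,0],[-2.45,-0.15,0,0,0,0],[-2.45,-0.15,0,0,0,0],[-2.45,-0.15,0,0,0,0],[-2.45,-0.15,0,0,0,0],[-2.45,-0.15,0,0,0,0],[-2.45,-0.15,0,0,0,0],[-2.45,-0.15,0,0,0,0],[-2.45,-0.15,0,0,0,0],[-2.45,-0.15,0,0,0,0],[-2.45,-0.15,0,0,0,0]],
  ],
)

```text
t: 16.98
tool_pos: [0.5464, -0.0332, 0.1833]
eef_rot: [0.748, 0.663, -0.0, -0.0]
force: [-0.4, -0.7, -0.7]
gripper_width: 0.0405
finger_force: 61.3
```

Call:
play_rows(
  steps=[
    [[-2.45,-0.15,0,0,0,0],[-2.45,-0.15,0,0,0,0],[-2.45,-0.15,0,0,0,0],[-2.45,-0.15,0,0,0,0],[0,0,2,0,0,0],[0,0,2,0,0,0],[0,0,1,0,0,0],[0,0,0,0,0,0],[0,0,0,0,0,0]],
  ],
)

```text
t: 17.73
tool_pos: [0.5296, -0.1282, 0.1333]
eef_rot: [0.747, 0.665, -0.0, -0.001]
force: [0.2, 0.5, -2.0]
gripper_width: 0.0404
finger_force: 61.3
```

```bash
python3 - <<'E'
from box import *
go(*b2w(0,-.077),.073,83.2)
im,P,d=cloud("wrist"); cv2.imwrite("pics/w6.png",im); bx,by,z=inbox(P)
for s in (1,-1):
    m=(bx*s>.055)&(bx*s<.08)&(abs(by)<.1)&(z>.052)&(z<.066); print("wall",s,np.median(bx[m]))
m=(abs(bx)<.03)&(by>-.03)&(by<.05)&(z>.012)&(z<.03); print("rail",np.percentile(bx[m],[2,98]),np.median(z[m]))
m=(abs(bx)<.06)&(abs(by+.077)<.03)&(z>.075)&(z<.13)&(im.mean(2)>110); r=cv2.minAreaRect((np.stack([bx[m],by[m]],-1)*1000).astype(np.float32)); print(r,m.sum())
E
```

```text
at [ 0.5296 -0.1282  0.1333] yaw 83.35 tilt 0.07 F [ 0.2  0.5 -2. ] w 0.0404 t 17.7
  turn az 0.003 then shift cm [-0.07 -0.06  6.03]
wall 1 0.06586776629896403
wall -1 -0.0657471287115742
rail [-0.01700707  0.01741058] 0.018183741227505185
((1.0085296630859375, -72.62145233154297), (84.76351165771484, 24.144025802612305), 0.534227192401886) 2604
```

View pics/w6.png

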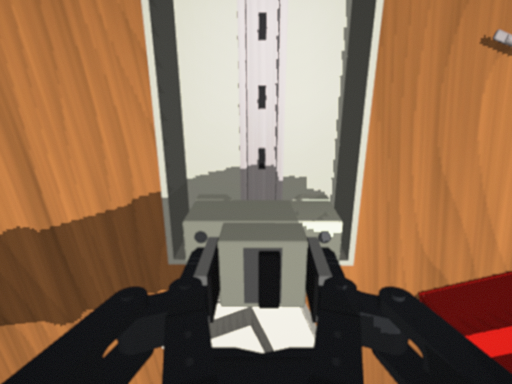

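The module sits over the rail, centred to 1 mm. I'll lower it.

Call:
play_rows(
  steps=[
    [[0,-0.08,1,0,0,0.003],[0,0,1,0,0,0],[0,0,1,0,0,0],[0,0,1,0,0,0],[0,0,0.5,0,0,0],[0,0,0.5,0,0,0],[0,0,0.4,0,0,0],[0,0,0.3,0,0,0],[0,0,0.3,0,0,0],[0,0,0,0,0,0],[0,0,0,0,0,0]],
  ],
)

```text
t: 18.7
tool_pos: [0.529, -0.1286, 0.074]
eef_rot: [0.748, 0.664, 0.0, 0.0]
force: [-2.0, 0.3, 4.7]
gripper_width: 0.0408
finger_force: 62.1
```

Call:
play_rows(
  steps=[
    [[0,0,0.2,0,0,0],[0,0,0,0,0,0],[0,0,0,0,0,0]],
  ],
)

```text
t: 18.95
tool_pos: [0.5291, -0.1286, 0.0739]
eef_rot: [0.748, 0.664, -0.0, 0.001]
force: [-11.3, 1.8, 29.3]
gripper_width: 0.0406
finger_force: 65.1
```

Call:
play_rows(
  steps=[
    [[0,0,0,0,0,0],[0,0,0,0,0,0],[0,0,0,0,0,0],[0,0,-1,0,0,0],[0,0,-2,0,0,0],[0,0,-3,0,0,0],[0,0,-3,0,0,0],[0,0,-2,0,0,0],[-3,0,-1,0,0,0],[-3,0,0,0,0,0],[0,0,0,0,0,0],[0,0,0,0,0,0]],
  ],
  grip=-0.5,
)

```text
t: 19.95
tool_pos: [0.5214, -0.1904, 0.1919]
eef_rot: [0.749, 0.663, -0.0, 0.0]
force: [0.0, 0.6, 0.3]
gripper_width: 0.064
finger_force: 0.0
```

```bash
cat >> box.py <<'E'
def modview(ys,im,P):
    bx,by,z=inbox(P); g=im.mean(2)
    for y0 in ys:
        for lo,hi in ((.046,.062),(.07,.084)):
            m=(abs(bx)<.055)&(abs(by-y0)<.03)&(z>lo)&(z<hi)&(g>100)
            if m.sum()<20: print(y0,lo,"none",m.sum()); continue
            r=cv2.minAreaRect((np.stack([bx[m],by[m]],-1)*1000).astype(np.float32))
            print(y0,lo,m.sum(),"c",np.round(r[0],1),np.round(r[1],1),"ang %.1f"%r[2],"z",np.percentile(z[m],[10,50,90]).round(4))
E
python3 - <<'E'
from box import *
import seg
im,P,d=cloud("wrist"); cv2.imwrite("pics/w7.png",im); modview([-.078],im,P)
im,P,d=cloud("scene"); seg.comps(P,im,reg=((.3,.7),(.15,.5)))
go(.4025,.2405,.112,66.5)
E
```

```text
-0.078 0.046 2434 c [  0.8 -84.8] [46.4 85.2] ang 89.9 z [0.0494 0.053  0.0542]
-0.078 0.07 2048 c [  0.8 -79.5] [35.  41.9] ang 89.9 z [0.0753 0.0762 0.0772]
1 570 px [364. 182.] ztop 0.074 rect c [402.8 240.8] size [38.7 87.2] ang 65.2 bgr [127. 141. 145.]
2 836 px [408. 233.] ztop 0.072 rect c [573.9 378.1] size [38.4 86.5] ang 55.7 bgr [135. 149. 153.]
at [ 0.5218 -0.1876  0.1916] yaw 83.24 tilt 0.04 F [ 0.  -0.7 -0.1] w 0.0640 t 20.1
  turn az 0.292 then shift cm [ 34.5  -28.01   7.96]
```

Module A is seated: nose z 0.076, square, by −0.0795. Next is B.

Call:
play_rows(
  steps=[
    [[0,0,0,0,0,0.098],[0,0,0,0,0,0.098],[0,0,0,0,0,0.098],[2.3,-1.87,0,0,0,0],[2.3,-1.87,0,0,0,0],[2.3,-1.87,0,0,0,0],[2.3,-1.87,0,0,0,0],[2.3,-1.87,0,0,0,0],[2.3,-1.87,0,0,0,0],[2.3,-1.87,0,0,0,0],[2.3,-1.87,0,0,0,0],[2.3,-1.87,0,0,0,0]],
  ],
)

```text
t: 21.05
tool_pos: [0.4494, 0.0715, 0.1915]
eef_rot: [0.836, 0.548, 0.0, -0.0]
force: [0.5, 0.8, 0.9]
gripper_width: 0.0639
finger_force: 0.0
```

Call:
play_rows(
  steps=[
    [[2.3,-1.87,0,0,0,0],[2.3,-1.87,0,0,0,0],[2.3,-1.87,0,0,0,0],[2.3,-1.87,0,0,0,0],[2.3,-1.87,0,0,0,0],[2.3,-1.87,0,0,0,0],[0,0,2,0,0,0],[0,0,2,0,0,0],[0,0,2,0,0,0],[0,0,1.5,0,0,0],[0,0,0,0,0,0],[0,0,0,0,0,0]],
  ],
)

```text
t: 22.05
tool_pos: [0.4019, 0.2409, 0.1162]
eef_rot: [0.836, 0.548, -0.001, -0.0]
force: [0.2, 0.6, 0.0]
gripper_width: 0.0642
finger_force: 0.0
```

```bash
cat >> box.py <<'E'
def benchmod(c):
    im,P,d=cloud("wrist"); m=(np.linalg.norm(P[...,:2]-c,axis=-1)<.07)&(im.mean(2)>120)
    for lo,hi in ((.035,.05),(.06,.07)):
        k=m&(P[...,2]>lo)&(P[...,2]<hi); r=cv2.minAreaRect((P[k][:,:2]*1000).astype(np.float32)); print(k.sum(),np.round(r[0],1),np.round(r[1],1),"%.1f"%r[2],np.median(P[k][:,2]))
    yaw=r[2] if r[1][0]<r[1][1] else r[2]-90
    go(r[0][0]/1000,r[0][1]/1000,.061,yaw); return im
E
python3 - <<'E'
from box import *
benchmod([.4025,.2405])
E
```

```text
2553 [402.1 242.2] [36.1 84.5] 65.7 0.04433093385177245
2186 [402.  242.2] [35.8 42.1] 66.3 0.0673226792946022
at [0.4026 0.2411 0.1169] yaw 66.48 tilt 0.03 F [0.  0.3 0.3] w 0.0640 t 22.1
  turn az 0.002 then shift cm [ 0.07 -0.09  5.59]
```

Call:
play_rows(
  steps=[
    [[0.07,-0.09,1.5,0,0,0],[0,0,1.5,0,0,0],[0,0,1.5,0,0,0],[0,0,1,0,0,0],[0,0,0,0,0,0]],
  ],
)

```text
t: 22.52
tool_pos: [0.4021, 0.2411, 0.0607]
eef_rot: [0.837, 0.548, -0.001, 0.0]
force: [-0.2, -0.6, -0.3]
gripper_width: 0.0639
finger_force: 0.0
```

Call:
play_rows(
  steps=[
    [[0,0,0,0,0,0],[0,0,0,0,0,0],[0,0,0,0,0,0],[0,0,0,0,0,0]],
  ],
  grip=1,
)

```text
t: 22.85
tool_pos: [0.4029, 0.2419, 0.0626]
eef_rot: [0.837, 0.548, 0.001, 0.0]
force: [-2.4, -0.0, 6.8]
gripper_width: 0.0409
finger_force: 61.6
```

Call:
play_rows(
  steps=[
    [[0,0,-1,0,0,0],[0,0,-2,0,0,0],[0,0,-2,0,0,0],[0,0,-2,0,0,0],[0,0,-2,0,0,0],[0,0,-2,0,0,0],[0,0,-1,0,0,0],[0,0,0,0,0,-0.098],[0,0,0,0,0,-0.098],[0,0,0,0,0,-0.098],[0,0,0,0,0,0],[0,0,0,0,0,0]],
  ],
)

```text
t: 23.85
tool_pos: [0.4024, 0.241, 0.1815]
eef_rot: [0.749, 0.663, -0.0, -0.0]
force: [0.8, 0.0, -1.5]
gripper_width: 0.0409
finger_force: 61.4
```

```bash
python3 - <<'E'
from box import *
go(*b2w(0.0005,-.038),.073,83.2)
E
```

```text
at [0.4024 0.241  0.1815] yaw 83.05 tilt 0.01 F [ 0.8  0.  -1.5] w 0.0409 t 23.9
  turn az -0.003 then shift cm [-31.33  16.99  10.85]
```

Held. I'll carry it over the box in 13 rows of (−2.41, 1.307), then lower 5 cm.

Call:
play_rows(
  steps=[
    [[-2.41,1.307,0,0,0,-0.003],[-2.41,1.307,0,0,0,0],[-2.41,1.307,0,0,0,0],[-2.41,1.307,0,0,0,0],[-2.41,1.307,0,0,0,0],[-2.41,1.307,0,0,0,0],[-2.41,1.307,0,0,0,0],[-2.41,1.307,0,0,0,0],[-2.41,1.307,0,0,0,0],[-2.41,1.307,0,0,0,0],[-2.41,1.307,0,0,0,0],[-2.41,1.307,0,0,0,0]],
  ],
)

```text
t: 24.85
tool_pos: [0.5252, -0.0654, 0.1814]
eef_rot: [0.748, 0.664, -0.0, -0.0]
force: [0.3, 0.3, -2.0]
gripper_width: 0.0407
finger_force: 61.3
```

Call:
play_rows(
  steps=[
    [[-2.41,1.307,0,0,0,0],[0,0,0,0,0,0],[0,0,1.5,0,0,0],[0,0,1.5,0,0,0],[0,0,1,0,0,0],[0,0,0,0,0,0],[0,0,0,0,0,0]],
  ],
)

```text
t: 25.43
tool_pos: [0.5348, -0.0892, 0.1411]
eef_rot: [0.747, 0.665, -0.0, -0.001]
force: [-0.2, -0.3, -1.7]
gripper_width: 0.0407
finger_force: 61.3
```

```bash
cat >> box.py <<'E'
def held():
    s,p,R,ps=pose(); im,P,d=cloud("wrist"); bx,by,z=inbox(P); g=im.mean(2); a,b,_=inbox(p)
    m=(abs(bx-a)<.06)&(abs(by-b)<.03)&(z>p[2]-.04)&(z<p[2]+.012)&(g>110)
    for lo,hi in ((-.03,-.01),(-.003,.01)):
        k=m&(z-p[2]>lo)&(z-p[2]<hi)
        r=cv2.minAreaRect((np.stack([bx[k],by[k]],-1)*1000).astype(np.float32)); print("held",k.sum(),np.round(r[0],1),np.round(r[1],1),"%.1f"%r[2],"z",np.median(z[k]))
    for s in (1,-1):
        m=(bx*s>.055)&(bx*s<.08)&(abs(by)<.1)&(z>.052)&(z<.066); print("wall",s,np.median(bx[m]).round(4))
    return im
E
python3 - <<'E'
from box import *
go(*b2w(0.0005,-.038),.073,83.2)
held()
E
```

```text
at [ 0.5348 -0.0892  0.1411] yaw 83.36 tilt 0.08 F [-0.2 -0.3 -1.7] w 0.0407 t 25.4
  turn az 0.003 then shift cm [-0.11 -0.07  6.81]
held 2533 [  1.8 -31.4] [84.9 25.8] 0.8 z 0.12255395571599592
held 3772 [  1.6 -37.1] [36.8 53.6] 89.5 z 0.14569542704119606
wall 1 0.0661
wall -1 -0.0656
```

Call:
play_rows(
  steps=[
    [[-0.1,-0.11,1,0,0,0.003],[0,0,1,0,0,0],[0,0,1,0,0,0],[0,0,1,0,0,0],[0,0,1,0,0,0],[0,0,0.5,0,0,0],[0,0,0.5,0,0,0],[0,0,0.4,0,0,0],[0,0,0.3,0,0,0],[0,0,0.3,0,0,0],[0,0,0,0,0,0],[0,0,0,0,0,0]],
  ],
)

```text
t: 26.48
tool_pos: [0.5343, -0.0903, 0.0717]
eef_rot: [0.748, 0.664, 0.0, 0.0]
force: [0.1, -0.4, -0.8]
gripper_width: 0.0406
finger_force: 61.6
```

Call:
play_rows(
  steps=[
    [[0,0,0,0,0,0],[0,0,0,0,0,0],[0,0,0,0,0,0],[0,0,-1,0,0,0],[0,0,-2,0,0,0],[0,0,-3,0,0,0],[0,0,-3,0,0,0],[0,0,-2,0,0,0],[-3,0,-1,0,0,0],[-3,0,0,0,0,0],[0,0,0,0,0,0],[0,0,0,0,0,0]],
  ],
  grip=-0.5,
)

```text
t: 27.48
tool_pos: [0.5266, -0.1521, 0.1921]
eef_rot: [0.749, 0.663, -0.0, 0.001]
force: [-0.6, 0.5, -0.2]
gripper_width: 0.0639
finger_force: 0.0
```

```bash
python3 - <<'E'
from box import *
import seg
im,P,d=cloud("wrist"); modview([-.079,-.038],im,P)
im,P,d=cloud("scene"); seg.comps(P,im,reg=((.3,.7),(.15,.5)))
go(.5735,.379,.116,55.7)
E
```

```text
-0.079 0.046 2300 c [  0.8 -73.5] [85.  49.3] ang 0.2 z [0.0521 0.0533 0.0544]
-0.079 0.07 2143 c [  1.1 -73.4] [42.5 48.7] ang 0.3 z [0.0752 0.0763 0.0773]
-0.038 0.046 2562 c [  1.2 -44.3] [47.3 84.8] ang 89.9 z [0.0521 0.0532 0.0543]
-0.038 0.07 2583 c [  1.  -44.3] [47.4 42.4] ang 89.9 z [0.0751 0.0762 0.0772]
1 842 px [408. 233.] ztop 0.072 rect c [574.5 378.3] size [37.8 87.1] ang 55.3 bgr [135. 150. 153.]
at [ 0.5269 -0.1494  0.1918] yaw 83.25 tilt 0.03 F [ 0.2 -0.6  0.1] w 0.0646 t 27.6
  turn az 0.481 then shift cm [ 46.27 -25.93   7.58]
```

B is seated. Now the timer.

Call:
play_rows(
  steps=[
    [[0,0,0,0,0,0.12],[0,0,0,0,0,0.12],[0,0,0,0,0,0.12],[0,0,0,0,0,0.12],[2.57,-1.44,0,0,0,0],[2.57,-1.44,0,0,0,0],[2.57,-1.44,0,0,0,0],[2.57,-1.44,0,0,0,0],[2.57,-1.44,0,0,0,0],[2.57,-1.44,0,0,0,0],[2.57,-1.44,0,0,0,0],[2.57,-1.44,0,0,0,0]],
  ],
)

```text
t: 28.58
tool_pos: [0.5469, 0.0879, 0.1915]
eef_rot: [0.884, 0.468, 0.0, -0.0]
force: [-0.3, 0.2, 0.4]
gripper_width: 0.0641
finger_force: 0.0
```

Call:
play_rows(
  steps=[
    [[2.57,-1.44,0,0,0,0],[2.57,-1.44,0,0,0,0],[2.57,-1.44,0,0,0,0],[2.57,-1.44,0,0,0,0],[2.57,-1.44,0,0,0,0],[2.57,-1.44,0,0,0,0],[2.57,-1.44,0,0,0,0],[2.57,-1.44,0,0,0,0],[2.57,-1.44,0,0,0,0],[2.57,-1.44,0,0,0,0],[0,0,2,0,0,0],[0,0,2,0,0,0]],
  ],
)

```text
t: 29.58
tool_pos: [0.5713, 0.3835, 0.1519]
eef_rot: [0.883, 0.47, 0.001, -0.002]
force: [0.3, -1.1, -0.6]
gripper_width: 0.0641
finger_force: 0.0
```

Call:
play_rows(
  steps=[
    [[0,0,2,0,0,0],[0,0,1.5,0,0,0],[0,0,0,0,0,0],[0,0,0,0,0,0]],
  ],
)

```text
t: 29.92
tool_pos: [0.5719, 0.3791, 0.1158]
eef_rot: [0.884, 0.468, -0.001, -0.0]
force: [-0.5, -0.1, 1.0]
gripper_width: 0.0643
finger_force: 0.0
```

```bash
python3 - <<'E'
from box import *
benchmod([.574,.379])
E
```

```text
2298 [574.  381.1] [35.5 84.8] 55.6 0.04431513790684072
2357 [574.  380.8] [34.9 41.6] 56.4 0.06736783370564076
at [0.5726 0.3794 0.117 ] yaw 55.81 tilt 0.04 F [0.2 0.7 0.3] w 0.0636 t 30.0
  turn az -0.011 then shift cm [0.19 0.03 5.6 ]
```

Call:
play_rows(
  steps=[
    [[0.19,0.05,1.5,0,0,-0.003],[0,0,1.5,0,0,0],[0,0,1.5,0,0,0],[0,0,1,0,0,0],[0,0,0,0,0,0]],
  ],
)

```text
t: 30.38
tool_pos: [0.5739, 0.379, 0.0596]
eef_rot: [0.883, 0.469, -0.001, 0.0]
force: [-1.0, -0.6, 0.0]
gripper_width: 0.064
finger_force: 0.0
```

Call:
play_rows(
  steps=[
    [[0,0,0,0,0,0],[0,0,0,0,0,0],[0,0,0,0,0,0],[0,0,0,0,0,0]],
  ],
  grip=1,
)

```text
t: 30.72
tool_pos: [0.5753, 0.3803, 0.0628]
eef_rot: [0.883, 0.469, 0.001, -0.0]
force: [0.2, 0.4, 4.4]
gripper_width: 0.0406
finger_force: 61.9
```

Call:
play_rows(
  steps=[
    [[0,0,-1,0,0,0],[0,0,-2,0,0,0],[0,0,-2,0,0,0],[0,0,-2,0,0,0],[0,0,-2,0,0,0],[0,0,-2,0,0,0],[0,0,-1,0,0,0],[0,0,0,0,0,-0.119],[0,0,0,0,0,-0.119],[0,0,0,0,0,-0.119],[0,0,0,0,0,-0.119],[0,0,0,0,0,0]],
  ],
)

```text
t: 31.72
tool_pos: [0.5746, 0.379, 0.1811]
eef_rot: [0.746, 0.666, -0.0, 0.0]
force: [0.5, 0.4, -1.7]
gripper_width: 0.0409
finger_force: 61.3
```

```bash
python3 - <<'E'
from box import *
go(*b2w(0.0008,.004),.0725,83.2)
E
```

```text
at [0.5746 0.379  0.1811] yaw 83.48 tilt 0.05 F [ 0.5  0.4 -1.7] w 0.0409 t 31.7
  turn az 0.005 then shift cm [-42.88   1.55  10.86]
```

Call:
play_rows(
  steps=[
    [[-2.52,0.09,0,0,0,0.005],[-2.52,0.09,0,0,0,0],[-2.52,0.09,0,0,0,0],[-2.52,0.09,0,0,0,0],[-2.52,0.09,0,0,0,0],[-2.52,0.09,0,0,0,0],[-2.52,0.09,0,0,0,0],[-2.52,0.09,0,0,0,0],[-2.52,0.09,0,0,0,0],[-2.52,0.09,0,0,0,0],[-2.52,0.09,0,0,0,0],[-2.52,0.09,0,0,0,0]],
  ],
)

```text
t: 32.72
tool_pos: [0.5477, 0.0769, 0.1815]
eef_rot: [0.751, 0.66, -0.0, 0.0]
force: [0.2, -0.1, -0.8]
gripper_width: 0.0405
finger_force: 61.3
```

Call:
play_rows(
  steps=[
    [[-2.52,0.09,0,0,0,0],[-2.52,0.09,0,0,0,0],[-2.52,0.09,0,0,0,0],[-2.52,0.09,0,0,0,0],[-2.52,0.09,0,0,0,0],[0,0,1.5,0,0,0],[0,0,1.5,0,0,0],[0,0,1,0,0,0],[0,0,0,0,0,0],[0,0,0,0,0,0]],
  ],
)

```text
t: 33.55
tool_pos: [0.5367, -0.047, 0.1412]
eef_rot: [0.75, 0.662, -0.0, -0.0]
force: [-0.1, 1.4, -1.7]
gripper_width: 0.0407
finger_force: 61.2
```

```bash
python3 - <<'E'
from box import *
go(*b2w(0.0008,.004),.0725,83.2)
held()
E
```

```text
at [ 0.5367 -0.047   0.1412] yaw 82.84 tilt 0.06 F [-0.1  1.4 -1.7] w 0.0407 t 33.5
  turn az -0.006 then shift cm [-0.12  0.28  6.87]
held 2373 [-1.4 10.3] [84.6 25.7] 0.3 z 0.12265457483469835
held 4338 [1.6 4.9] [36.6 47.6] 89.4 z 0.14585458236615367
wall 1 0.0661
wall -1 -0.0656
```

Call:
play_rows(
  steps=[
    [[-0.1,0.22,1,0,0,-0.006],[0,0,1,0,0,0],[0,0,1,0,0,0],[0,0,1,0,0,0],[0,0,1,0,0,0],[0,0,0.5,0,0,0],[0,0,0.5,0,0,0],[0,0,0.4,0,0,0],[0,0,0.3,0,0,0],[0,0,0.3,0,0,0],[0,0,0,0,0,0],[0,0,0,0,0,0]],
  ],
)

```text
t: 34.6
tool_pos: [0.5393, -0.0486, 0.0717]
eef_rot: [0.748, 0.664, 0.0, 0.0]
force: [-0.6, 0.2, -0.0]
gripper_width: 0.0409
finger_force: 61.4
```

Call:
play_rows(
  steps=[
    [[0,0,0,0,0,0],[0,0,0,0,0,0],[0,0,0,0,0,0],[0,0,-1,0,0,0],[0,0,-2,0,0,0],[0,0,-3,0,0,0],[0,0,-3,0,0,0],[0,0,-2,0,0,0],[0,0,0,0,0,0],[0,0,0,0,0,0]],
  ],
  grip=-0.5,
)

```text
t: 35.43
tool_pos: [0.5398, -0.0487, 0.1832]
eef_rot: [0.748, 0.664, 0.001, 0.001]
force: [0.3, -0.4, 0.3]
gripper_width: 0.0641
finger_force: 0.0
```

```bash
python3 - <<'E'
from box import *
im,P,d=cloud("wrist"); modview([-.079,-.038,.005],im,P); cv2.imwrite("pics/w8.png",im)
bx,by,z=inbox(P); m=(abs(bx)<.03)&(by>.03)&(by<.11)&(z>.033)
for lo,hi in ((.035,.044),(.06,.09)):
    k=m&(z>lo)&(z<hi); print(k.sum(),np.percentile(bx[k],[2,98]).round(4),np.percentile(by[k],[2,98]).round(4),z[k].max())
go(*b2w(0.0008,.085),.035,83.2)
E
```

```text
-0.079 0.046 1609 c [  1.  -73.4] [85.2 48.7] ang 0.1 z [0.0523 0.0534 0.0542]
-0.079 0.07 1450 c [  1. -73.] [48.  41.9] ang 90.0 z [0.0753 0.0763 0.0772]
-0.038 0.046 2137 c [  1.3 -38. ] [84.9 59.9] ang 0.0 z [0.052  0.0533 0.0543]
-0.038 0.07 1951 c [  1.2 -38. ] [60.1 42.1] ang 89.7 z [0.0749 0.0763 0.0772]
0.005 0.046 2144 c [ 1.4 -1.7] [85.2 46.8] ang 0.2 z [0.0516 0.0533 0.0544]
0.005 0.07 2056 c [ 1.3 -1.9] [46.1 42. ] ang 89.8 z [0.075  0.0763 0.0773]
869 [-0.023  0.024] [0.0741 0.0971] 0.04397696615273816
590 [-0.006   0.0071] [0.086  0.1054] 0.08341923696206655
at [ 0.539  -0.0488  0.1819] yaw 83.22 tilt 0.06 F [-0.4  0.1 -0.7] w 0.0637 t 35.5
  turn az 0.000 then shift cm [ 8.13  0.02 14.69]
```

View pics/w8.png

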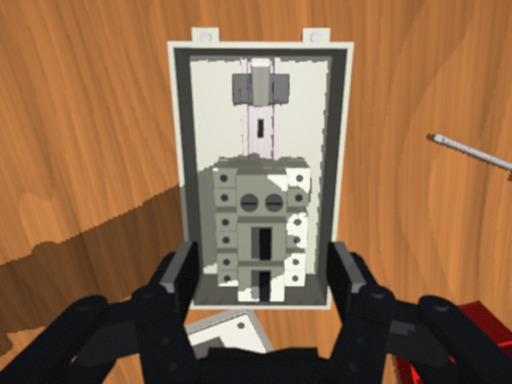

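All three modules are seated between the stop and the clamp; the clamp block is at (260,90), by 0.0741–0.0971. I'll pinch it slightly to its rear and push it up.

Call:
play_rows(
  steps=[
    [[2.8,0,0,0,0,0],[2.8,0,0,0,0,0],[2.9,0,0,0,0,0],[0,0,0,0,0,0],[0,0,2.5,0,0,0],[0,0,2.5,0,0,0],[0,0,2.5,0,0,0],[0,0,2.5,0,0,0],[0,0,2.5,0,0,0],[0,0,1.9,0,0,0],[0,0,0,0,0,0],[0,0,0,0,0,0]],
  ],
)

```text
t: 36.48
tool_pos: [0.5477, 0.0356, 0.0362]
eef_rot: [0.747, 0.664, -0.001, -0.001]
force: [0.3, -0.3, 0.2]
gripper_width: 0.0637
finger_force: 0.0
```

Call:
play_rows(
  steps=[
    [[0,0,0,0,0,0],[0,0,0,0,0,0],[0,0,0,0,0,0],[0,0,0,0,0,0]],
  ],
  grip=1,
)

```text
t: 36.82
tool_pos: [0.5487, 0.0361, 0.0388]
eef_rot: [0.748, 0.664, 0.0, 0.0]
force: [-5.3, 1.4, 7.2]
gripper_width: 0.0463
finger_force: 62.4
```

Call:
play_rows(
  steps=[
    [[-0.6,0,0,0,0,0],[-0.6,0,0,0,0,0],[-0.6,0,0,0,0,0],[-0.6,0,0,0,0,0],[-0.6,0,0,0,0,0],[-0.6,0,0,0,0,0],[-0.6,0,0,0,0,0],[-0.6,0,0,0,0,0],[-0.6,0,0,0,0,0],[-0.5,0,0,0,0,0],[0,0,0,0,0,0],[0,0,0,0,0,0]],
  ],
)

```text
t: 37.82
tool_pos: [0.5415, -0.0227, 0.0388]
eef_rot: [0.748, 0.664, -0.0, 0.0]
force: [-7.2, 1.8, 8.3]
gripper_width: 0.0466
finger_force: 62.7
```

Call:
play_rows(
  steps=[
    [[-0.2,0,0,0,0,0],[-0.2,0,0,0,0,0],[0,0,0,0,0,0]],
  ],
)

```text
t: 38.07
tool_pos: [0.5411, -0.0254, 0.0388]
eef_rot: [0.747, 0.664, 0.0, -0.0]
force: [-4.9, 5.3, 6.2]
gripper_width: 0.0464
finger_force: 62.6
```

Call:
play_rows(
  steps=[
    [[-0.1,0,0,0,0,0],[0,0,0,0,0,0]],
  ],
)

```text
t: 38.23
tool_pos: [0.5411, -0.0259, 0.0388]
eef_rot: [0.747, 0.665, 0.001, -0.001]
force: [-6.0, 5.9, 7.0]
gripper_width: 0.0465
finger_force: 62.5
```

Call:
play_rows(
  steps=[
    [[-0.1,0,0,0,0,0],[0,0,0,0,0,0]],
  ],
)

```text
t: 38.4
tool_pos: [0.541, -0.0266, 0.0388]
eef_rot: [0.747, 0.665, 0.001, -0.001]
force: [-5.2, 6.5, 6.5]
gripper_width: 0.0464
finger_force: 62.5
```

Call:
play_rows(
  steps=[
    [[-0.15,0,0,0,0,0],[0,0,0,0,0,0],[0,0,0,0,0,0]],
  ],
)

```text
t: 38.65
tool_pos: [0.5408, -0.0281, 0.0388]
eef_rot: [0.747, 0.665, 0.001, -0.001]
force: [-5.8, 7.0, 6.9]
gripper_width: 0.0464
finger_force: 62.5
```

Call:
play_rows(
  steps=[
    [[-0.15,0,0,0,0,0],[0,0,0,0,0,0],[0,0,0,0,0,0]],
  ],
)

```text
t: 38.9
tool_pos: [0.5407, -0.0287, 0.0388]
eef_rot: [0.747, 0.665, 0.001, -0.001]
force: [-5.9, 9.3, 5.4]
gripper_width: 0.0464
finger_force: 62.4
```

Call:
play_rows(
  steps=[
    [[-0.1,0,0,0,0,0],[0,0,0,0,0,0],[0,0,0,0,0,0]],
  ],
)

```text
t: 39.15
tool_pos: [0.5407, -0.0288, 0.0388]
eef_rot: [0.747, 0.665, 0.002, -0.001]
force: [-5.3, 11.6, 5.4]
gripper_width: 0.0465
finger_force: 62.3
```

The position has stopped advancing while the force rises, so the row is tight (expected centre 0.020, got 0.0203). I'll release and look.

Call:
play_rows(
  steps=[
    [[0,0,0,0,0,0],[0,0,0,0,0,0],[0,0,0,0,0,0],[0,0,-2,0,0,0],[0,0,-3,0,0,0],[0,0,-3,0,0,0],[0,0,-3,0,0,0],[-3,0,-3,0,0,0],[-3,0,0,0,0,0],[-2,0,0,0,0,0],[0,0,0,0,0,0],[0,0,0,0,0,0]],
  ],
  grip=-0.5,
)

```text
t: 40.15
tool_pos: [0.5314, -0.1138, 0.1772]
eef_rot: [0.749, 0.663, -0.0, 0.001]
force: [-0.3, 0.6, -0.4]
gripper_width: 0.0638
finger_force: 0.0
```

```bash
cat >> box.py <<'E'
def rowview(lev=True):
    im,P,d=cloud("wrist"); bx,by,z=inbox(P); g=im.mean(2)
    m=(abs(bx)<.05)&(z>.046)&(z<.084)&(abs(by)<.112)
    k=m&(abs(bx)>.025)&(abs(bx)<.045)&(z<.06); print("shoulders by",np.percentile(by[k],[1,99]).round(4))
    k=m&(abs(bx)<.02)&(z>.07)&(z<.08)&(by<.012); print("noses by",np.percentile(by[k],[1,99]).round(4))
    k=(abs(bx)<.025)&(z>.034)&(z<.045)&(by>0)&(by<.1); print("block by",np.percentile(by[k],[2,98]).round(4))
    k=(abs(bx)<.01)&(z>.044)&(z<.095)&(by>.0135)&(by<.1); print("lever by",np.percentile(by[k],[2,98]).round(4),"z",np.percentile(z[k],[2,50,99]).round(4),"bx",np.median(bx[k]).round(4))
    return im
E
python3 - <<'E'
from box import *
im=rowview(); cv2.imwrite("pics/w9.png",im); go(*b2w(.0008,.056),.1,83.2)
E
```

```text
shoulders by [-0.0989  0.0068]
noses by [-0.099   0.0072]
block by [0.0078 0.0325]
lever by [0.0142 0.0403] z [0.0506 0.0712 0.082 ] bx 0.0004
at [ 0.5316 -0.1122  0.1771] yaw 83.15 tilt 0.03 F [ 0.3  1.  -0.1] w 0.0641 t 40.2
  turn az -0.001 then shift cm [1.161e+01 1.000e-02 7.710e+00]
```

View pics/w9.png

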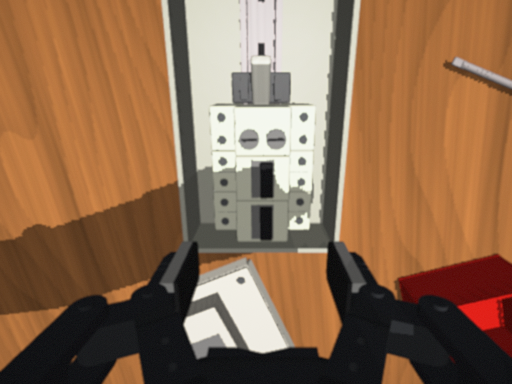

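The row is gap-free from −0.099 to 0.007 with the clamp against it, and the lever is up at (262,75). I'll pinch the lever and bring it halfway down.

Call:
play_rows(
  steps=[
    [[2.3,0,0,0,0,0],[2.3,0,0,0,0,0],[2.3,0,0,0,0,0],[2.37,0,0,0,0,0],[0,0,2.5,0,0,0],[0,0,2.5,0,0,0],[0,0,2.5,0,0,0],[0,0,2,0,0,0],[0,0,1.4,0,0,0],[0,0,0,0,0,0],[0,0,0,0,0,0]],
  ],
  grip=0.2,
)

```text
t: 41.12
tool_pos: [0.5421, -0.0184, 0.0676]
eef_rot: [0.747, 0.665, -0.0, -0.001]
force: [1.0, -0.0, 0.3]
gripper_width: 0.0347
finger_force: 0.0
```

Call:
play_rows(
  steps=[
    [[0,0,0,0,0,0],[0,0,0,0,0,0],[0,0,0,0,0,0],[0,0,0,0,0,0]],
  ],
  grip=1,
)

```text
t: 41.45
tool_pos: [0.5422, -0.0188, 0.0692]
eef_rot: [0.747, 0.664, 0.0, 0.0]
force: [-4.2, 2.1, 5.8]
gripper_width: 0.0126
finger_force: 58.4
```

Call:
play_rows(
  steps=[
    [[0.27,0,0.05,0,-0.075,0],[0.27,0,0.07,0,-0.075,0],[0.25,0,0.09,0,-0.075,0],[0.23,0,0.11,0,-0.075,0],[0.22,0,0.12,0,-0.075,0],[0.21,0,0.13,0,-0.075,0],[0,0,0,0,0,0],[0,0,0,0,0,0]],
  ],
)

```text
t: 42.12
tool_pos: [0.5439, -0.0044, 0.0607]
eef_rot: [0.728, 0.648, -0.166, 0.148]
force: [-4.5, 2.8, 7.3]
gripper_width: 0.0131
finger_force: 61.0
```

Call:
play_rows(
  steps=[
    [[0,0,0,0,0,0],[0,0,0,0,0,0],[0,0,0,0,0,0],[0,0,-2,0,0,0],[0,0,-2.5,0,0,0],[0,0,-2.5,0,0.09,0],[-2,0,-2,0,0.09,0],[-2,0,-2,0,0.09,0],[-3,0,-2,0,0.09,0],[-3,0,0,0,0.09,0],[-3,0,0,0,0,0],[0,0,0,0,0,0]],
  ],
  grip=0.2,
)

```text
t: 43.12
tool_pos: [0.5334, -0.0968, 0.2012]
eef_rot: [0.752, 0.659, -0.002, 0.003]
force: [0.1, 0.3, -0.4]
gripper_width: 0.034
finger_force: 0.0
```

```bash
python3 - <<'E'
from box import *
im=rowview(); cv2.imwrite("pics/w10.png",im); go(*b2w(.0008,.0202),.12,83.2)
E
```

```text
shoulders by [-0.0989  0.0072]
noses by [-0.0995  0.0076]
block by [0.0078 0.0356]
lever by [0.0165 0.0593] z [0.0473 0.0611 0.0715] bx 0.0004
at [ 0.5338 -0.0924  0.201 ] yaw 82.68 tilt 0.30 F [-0.1  1.  -0. ] w 0.0343 t 43.2
  turn az -0.009 then shift cm [6.04 0.02 8.1 ]
```

The lever is halfway down (cam ≈ 0.5) and the clamp hasn't moved. I'll press it down with shut fingers.

Call:
play_rows(
  steps=[
    [[2.3,0,0,0,0,-0.009],[2.3,0,0,0,0,0],[2.3,0,0,0,0,0],[2.34,0,0,0,0,0],[0,0,2.5,0,0,0],[0,0,2.5,0,0,0],[0,0,2.5,0,0,0],[0,0,2,0,0,0],[0,0,1.1,0,0,0],[0,0,0,0,0,0],[0,0,0,0,0,0]],
  ],
  grip=1,
)

```text
t: 44.08
tool_pos: [0.5448, 0.0059, 0.0945]
eef_rot: [0.744, 0.668, -0.001, 0.001]
force: [0.3, 0.8, 0.7]
gripper_width: -0.0001
finger_force: 0.0
```

Call:
play_rows(
  steps=[
    [[0,0,0.4,0,0,0],[0,0,0.4,0,0,0],[0,0,0.4,0,0,0],[0,0,0.4,0,0,0],[0,0,0.4,0,0,0],[0,0,0,0,0,0],[0,0,0,0,0,0]],
  ],
)

```text
t: 44.67
tool_pos: [0.5457, 0.0063, 0.075]
eef_rot: [0.744, 0.668, -0.0, 0.001]
force: [0.8, 2.9, 3.7]
gripper_width: 0.0002
finger_force: 1.8
```

Call:
play_rows(
  steps=[
    [[0,0,0.3,0,0,0],[0,0,0.3,0,0,0],[0,0,0.2,0,0,0],[0,0,0,0,0,0],[0,0,0,0,0,0]],
  ],
)

```text
t: 45.08
tool_pos: [0.5452, 0.0052, 0.0666]
eef_rot: [0.745, 0.668, -0.001, 0.001]
force: [1.1, 2.5, 3.1]
gripper_width: 0.0
finger_force: 1.7
```

Call:
play_rows(
  steps=[
    [[0,0,0.2,0,0,0],[0,0,0.2,0,0,0],[0,0,0,0,0,0],[0,0,0,0,0,0]],
  ],
)

```text
t: 45.42
tool_pos: [0.5455, 0.0058, 0.0637]
eef_rot: [0.745, 0.668, -0.0, 0.001]
force: [-2.0, 4.7, 18.4]
gripper_width: 0.0001
finger_force: 9.1
```

Call:
play_rows(
  steps=[
    [[0,0,0.15,0,0,0],[0,0,0,0,0,0],[0,0,0,0,0,0]],
  ],
)

```text
t: 45.67
tool_pos: [0.5457, 0.006, 0.063]
eef_rot: [0.744, 0.668, -0.0, 0.002]
force: [-5.6, 4.2, 28.4]
gripper_width: 0.0002
finger_force: 14.1
```

Call:
play_rows(
  steps=[
    [[0,0,-1,0,0,0],[0,0,-2.5,0,0,0],[0,0,-3,0,0,0],[-3,0,-3,0,0,0],[-3,0,-3,0,0,0],[-3,0,-1.5,0,0,0],[-1,0,0,0,0,0],[0,0,0,0,0,0],[0,0,0,0,0,0]],
  ],
)

```text
t: 46.42
tool_pos: [0.533, -0.0936, 0.1992]
eef_rot: [0.745, 0.667, -0.002, 0.0]
force: [0.4, 0.7, 0.8]
gripper_width: -0.0002
finger_force: 0.0
```

```bash
python3 - <<'E'
from box import *
import seg
im=rowview(); cv2.imwrite("pics/w11.png",im); go(*b2w(.0008,.0202),.12,83.2)
im,P,d=cloud("top"); 
x,y,z=P[...,0],P[...,1],P[...,2]; reg=(x>.38)&(x<.65)&(y>-.52)&(y<-.19)
for nm in ("top","scene"):
    if nm=="scene": im,P,d=cloud(nm)
    x,y,z=P[...,0],P[...,1],P[...,2]; reg=(x>.38)&(x<.66)&(y>-.52)&(y<-.185)
    for lo,hi in ((.008,.02),(.034,.046)):
        m=(reg&(z>lo)&(z<hi)).astype(np.uint8); n,L,S,_=cv2.connectedComponentsWithStats(m); i=1+np.argmax(S[1:,4]); q=P[L==i]
        r=cv2.minAreaRect((q[:,:2]*1000).astype(np.float32)); print(nm,lo,S[i,4],np.round(r[0],1),np.round(r[1],1),"%.1f"%r[2],np.median(q[:,2]).round(4))
E
```

```text
shoulders by [-0.0991  0.0076]
noses by [-0.0931  0.0077]
block by [0.0078 0.0317]
lever by [0.0168 0.066 ] z [0.0461 0.0495 0.0512] bx 0.0006
at [ 0.5331 -0.0923  0.199 ] yaw 83.74 tilt 0.22 F [ 0.9  1.  -0.3] w -0.0002 t 46.5
  turn az 0.009 then shift cm [6.04 0.09 7.9 ]
top 0.008 671 [ 434.1 -400.9] [ 64.2 166.7] 22.1 0.0137
top 0.034 893 [ 476.9 -377.8] [ 61.  157.7] 16.2 0.04
scene 0.008 938 [ 476.1 -349.7] [139.2 250.5] 16.6 0.0145
scene 0.034 764 [ 467.8 -353.5] [ 67.5 216.8] 16.2 0.0408
```

View pics/w11.png

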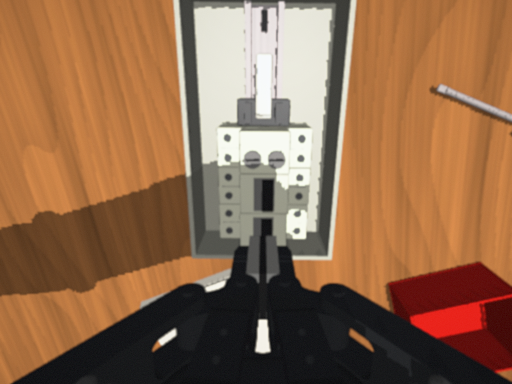

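The lever is flat (top z 0.050) and the row is closed. The cover looks knocked aside by about 4 cm, to (0.468,−0.353), so I'll go and look close up with an open gripper.

```bash
python3 - <<'E'
from box import *
go(.496,-.45,.25,106.2)
E
```

```text
at [ 0.5335 -0.0913  0.199 ] yaw 83.87 tilt 0.20 F [-0.1 -0.2  0.2] w -0.0002 t 46.6
  turn az -0.390 then shift cm [-33.4  -13.61  -5.1 ]
```

Call:
play_rows(
  steps=[
    [[0,0,-1.3,0,0,-0.098],[0,0,-1.3,0,0,-0.098],[0,0,-1.3,0,0,-0.098],[0,0,-1.2,0,0,-0.098],[-2.8,-1.13,0,0,0,0],[-2.8,-1.13,0,0,0,0],[-2.8,-1.13,0,0,0,0],[-2.8,-1.13,0,0,0,0],[-2.8,-1.13,0,0,0,0],[-2.8,-1.13,0,0,0,0],[-2.8,-1.13,0,0,0,0],[-2.8,-1.13,0,0,0,0]],
  ],
  grip=-1,
)

```text
t: 47.57
tool_pos: [0.51, -0.3328, 0.251]
eef_rot: [0.599, 0.8, -0.001, -0.0]
force: [0.9, -0.1, 0.1]
gripper_width: 0.0854
finger_force: 0.0
```

Call:
play_rows(
  steps=[
    [[-2.8,-1.13,0,0,0,0],[-2.8,-1.13,0,0,0,0],[-2.8,-1.13,0,0,0,0],[-2.8,-1.13,0,0,0,0],[0,0,0,0,0,0],[0,0,0,0,0,0]],
  ],
)

```text
t: 48.07
tool_pos: [0.4973, -0.4539, 0.2504]
eef_rot: [0.601, 0.799, -0.001, -0.0]
force: [-0.2, 0.6, -0.5]
gripper_width: 0.0853
finger_force: 0.0
```

```bash
cat > cov.py <<'E'
from box import *
def cover(name,c=(.468,-.3535)):
    s,p,R,ps=pose(); im,P,d=cloud(name); x,y,z=P[...,0],P[...,1],P[...,2]; g=im.astype(int)
    reg=(np.hypot(x-c[0],y-c[1])<.15)&(g.mean(2)>100)&(g.max(2)-g.min(2)<45)
    for lo,hi in ((.008,.02),(.034,.046)):
        m=(reg&(z>lo)&(z<hi)).astype(np.uint8); n,L,S,_=cv2.connectedComponentsWithStats(m); i=1+np.argmax(S[1:,4]); q=P[L==i]
        r=cv2.minAreaRect((q[:,:2]*1000).astype(np.float32)); print(name,lo,S[i,4],np.round(r[0],1),np.round(r[1],1),"%.1f"%r[2],np.median(q[:,2]).round(4))
    return im
if __name__=="__main__":
    im=cover("wrist"); cv2.imwrite("pics/w12.png",im); cover("scene"); cover("top")
    go(.468,-.3535,.1,106.2)
E
python3 cov.py
```

```text
wrist 0.008 12874 [ 475.8 -380.2] [149.2 184.7] 16.4 0.0132
wrist 0.034 9510 [ 474.8 -376.1] [ 59.9 162.3] 16.4 0.0394
scene 0.008 946 [ 470.2 -350.7] [149.3 247.7] 15.6 0.0145
scene 0.034 738 [ 467.4 -353.5] [ 68.7 216. ] 16.0 0.0407
top 0.008 2027 [ 468.4 -347.4] [151.8 247.6] 16.6 0.0135
top 0.034 1229 [ 468.6 -350.2] [ 61.  215.7] 16.4 0.04
at [ 0.4987 -0.4509  0.2517] yaw 106.38 tilt 0.10 F [0.3 0.4 0.1] w 0.0854 t 48.2
  turn az 0.003 then shift cm [10.21 -0.23 15.17]
```

View pics/w12.png

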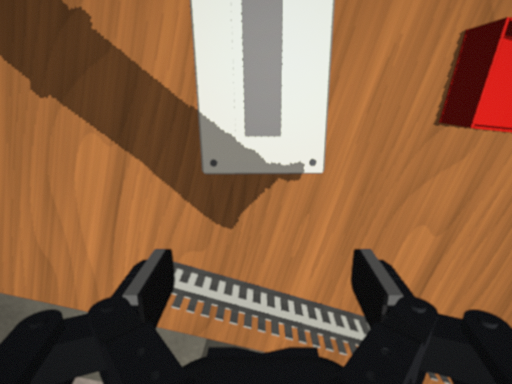

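The cover's near end is at (262,85). Its hood axis comes out at 106.4°, centre (0.4678,−0.3513), hood 60 wide and 0.040 high, agreeing in three views. I'll grasp it.

Call:
play_rows(
  steps=[
    [[2.6,-0.05,0,0,0,0],[2.6,-0.05,0,0,0,0],[2.6,-0.05,0,0,0,0],[2.62,-0.04,0,0,0,0],[0,0,3,0,0,0],[0,0,3,0,0,0],[0,0,3,0,0,0],[0,0,3,0,0,0],[0,0,3,0,0,0],[0,0,2,0,0,0],[0,0,0,0,0,0],[0,0,0,0,0,0]],
  ],
)

```text
t: 49.22
tool_pos: [0.4667, -0.3525, 0.0817]
eef_rot: [0.599, 0.8, -0.001, -0.0]
force: [0.8, 0.5, 1.4]
gripper_width: 0.0856
finger_force: 0.0
```

```bash
python3 - <<'E'
from cov import *
cover("wrist",(.4678,-.3513)); go(.4678,-.3513,.031,106.4)
E
```

```text
wrist 0.008 40988 [ 467.2 -350.2] [146.1 247.9] 16.5 0.0133
wrist 0.034 25128 [ 465.9 -345.4] [ 60.4 203.8] 16.7 0.0394
at [ 0.4676 -0.3532  0.0829] yaw 106.31 tilt 0.17 F [ 1.  -0.8 -0.2] w 0.0851 t 49.3
  turn az -0.002 then shift cm [0.18 0.08 5.19]
```

Call:
play_rows(
  steps=[
    [[0.18,0.08,1.5,0,0,-0.002],[0,0,1.5,0,0,0],[0,0,1.2,0,0,0],[0,0,0.9,0,0,0],[0,0,0,0,0,0]],
  ],
)

```text
t: 49.68
tool_pos: [0.4665, -0.3521, 0.0301]
eef_rot: [0.6, 0.8, -0.002, 0.0]
force: [-0.5, 0.9, 0.6]
gripper_width: 0.085
finger_force: 0.0
```

Call:
play_rows(
  steps=[
    [[0,0,0,0,0,0],[0,0,0,0,0,0],[0,0,0,0,0,0],[0,0,0,0,0,0]],
  ],
  grip=1,
)

```text
t: 50.02
tool_pos: [0.4676, -0.3527, 0.0321]
eef_rot: [0.6, 0.8, -0.001, 0.002]
force: [-0.8, 0.5, 4.2]
gripper_width: 0.0589
finger_force: 64.3
```

Call:
play_rows(
  steps=[
    [[0,0,-1,0,0,0],[0,0,-2,0,0,0],[0,0,-2.5,0,0,0],[0,0,-2.5,0,0,0],[0,0,-2.5,0,0,0],[0,0,-2.5,0,0,0],[0,0,-2,0,0,0],[0,0,0,0,0,0.1],[0,0,0,0,0,0.1],[0,0,0,0,0,0.1],[0,0,0,0,0,0.1],[0,0,0,0,0,0]],
  ],
)

```text
t: 51.02
tool_pos: [0.4669, -0.3516, 0.1817]
eef_rot: [0.748, 0.664, -0.001, 0.001]
force: [0.4, 0.2, -2.4]
gripper_width: 0.0585
finger_force: 65.6
```

```bash
cat >> cov.py <<'E'
def heldcov():
    s,p,R,ps=pose(); m=camera_model("wrist"); im,P,d=cloud("wrist"); g=im.astype(int); r=P-p; L=r@R  # tool-frame coords
    k=(g.mean(2)>100)&(g.max(2)-g.min(2)<45)
    for nm,lo,hi in (("hood",-.016,0.0),("plate",.012,.03)):
        q=L[k&(L[...,2]>lo)&(L[...,2]<hi)&(abs(L[...,0])<.15)&(abs(L[...,1])<.085)]
        b=cv2.minAreaRect((q[:,:2]*1000).astype(np.float32)); A=np.c_[q[:,:2],np.ones(len(q))]; c=np.linalg.lstsq(A,q[:,2],rcond=None)[0]
        print(nm,len(q),"x max %.4f"%np.percentile(q[:,0],99.5),"rect",np.round(b[0],1),np.round(b[1],1),"%.2f"%b[2],"z %.4f"%np.median(q[:,2]),"slopes",c[:2].round(4))
    return im
E
python3 - <<'E'
from cov import *
heldcov(); go(*b2w(.0005,0),.15,83.2)
E
```

```text
hood 38633 x max 0.1087 rect [31.8  1. ] [ 61.8 155.4] 89.54 z -0.0074 slopes [-0.0019 -0.0003]
plate 40761 x max 0.1152 rect [10.7  0.3] [146.4 210.3] 89.95 z 0.0187 slopes [-0.0033 -0.0005]
at [ 0.4669 -0.3517  0.1815] yaw 83.51 tilt 0.20 F [ 0.1  0.2 -1.8] w 0.0586 t 51.1
  turn az 0.005 then shift cm [30.56  3.57  3.15]
```

The cover is held level, about 2 mm forward of the TCP. I'll carry it over the box.

Call:
play_rows(
  steps=[
    [[2.54,0.297,0,0,0,0.005],[2.54,0.297,0,0,0,0],[2.54,0.297,0,0,0,0],[2.54,0.297,0,0,0,0],[2.54,0.297,0,0,0,0],[2.54,0.297,0,0,0,0],[2.54,0.297,0,0,0,0],[2.54,0.297,0,0,0,0],[2.54,0.297,0,0,0,0],[2.54,0.297,0,0,0,0],[2.54,0.297,0,0,0,0],[2.54,0.297,0,0,0,0]],
  ],
)

```text
t: 52.07
tool_pos: [0.5388, -0.0523, 0.1803]
eef_rot: [0.747, 0.665, -0.001, 0.001]
force: [0.8, -0.7, -1.2]
gripper_width: 0.0591
finger_force: 65.6
```

Call:
play_rows(
  steps=[
    [[0,0,1,0,0,0],[0,0,1,0,0,0],[0,0,1,0,0,0],[0,0,1,0,0,0],[0,0,0.8,0,0,0],[0,0,0,0,0,0],[0,0,0,0,0,0]],
  ],
)

```text
t: 52.65
tool_pos: [0.5382, -0.0543, 0.1312]
eef_rot: [0.748, 0.663, -0.002, 0.0]
force: [-0.6, 0.6, -2.5]
gripper_width: 0.0588
finger_force: 65.6
```

```bash
python3 - <<'E'
from cov import *
im=heldcov(); go(*b2w(.0004,-.0012),.0815,83.2); cv2.imwrite("pics/w13.png",im)
im,P,d=cloud("scene"); bx,by,z=inbox(P); k=(im.mean(2)>120)
for lo,hi in ((.12,.15),(.09,.12)):
    m=k&(abs(bx)<.1)&(abs(by)<.15)&(z>lo)&(z<hi); r=cv2.minAreaRect((np.stack([bx[m],by[m]],-1)*1000).astype(np.float32)); print("scene",m.sum(),np.round(r[0],1),np.round(r[1],1),"%.1f"%r[2],np.median(z[m]))
im,P,d=cloud("top"); bx,by,z=inbox(P); k=(im.mean(2)>120)
for lo,hi in ((.09,.125),):
    m=k&(abs(bx)<.1)&(abs(by)<.15)&(z>lo)&(z<hi); r=cv2.minAreaRect((np.stack([bx[m],by[m]],-1)*1000).astype(np.float32)); print("top",m.sum(),np.round(r[0],1),np.round(r[1],1),"%.1f"%r[2],np.median(z[m]))
E
```

```text
hood 36400 x max 0.1087 rect [31.9  1.2] [ 61.9 155.3] 89.56 z -0.0074 slopes [-0.0012 -0.0009]
plate 39403 x max 0.1153 rect [10.4  0.4] [146.4 211.2] 89.90 z 0.0187 slopes [-0.0028 -0.0004]
at [ 0.5387 -0.0541  0.1318] yaw 83.09 tilt 0.18 F [ 1.  -0.2 -2.7] w 0.0586 t 52.7
  turn az -0.002 then shift cm [ 0.04 -0.04  5.03]
scene 800 [ 1.8 -2.1] [216.3  65.9] 89.9 0.13961888300259012
scene 1740 [ 3.8 -1.8] [153.4 255.4] 0.3 0.11355168967687618
top 1000 [2.7 3.2] [252.  152.5] 89.9 0.1137818126803345
```

Within about 2 mm of the box centre, well inside the flare's lead-in. Lowering slowly.

Call:
play_rows(
  steps=[
    [[0,-0.08,0.8,0,0,-0.002],[0,0,0.8,0,0,0],[0,0,0.8,0,0,0],[0,0,0.8,0,0,0],[0,0,0.5,0,0,0],[0,0,0.5,0,0,0],[0,0,0.3,0,0,0],[0,0,0,0,0,0],[0,0,0,0,0,0]],
  ],
)

```text
t: 53.55
tool_pos: [0.5379, -0.0536, 0.0868]
eef_rot: [0.748, 0.664, -0.001, 0.001]
force: [0.7, 0.5, -2.7]
gripper_width: 0.0587
finger_force: 65.6
```

Call:
play_rows(
  steps=[
    [[0,0,0.2,0,0,0],[0,0,0.2,0,0,0],[0,0,0,0,0,0],[0,0,0,0,0,0]],
  ],
)

```text
t: 53.88
tool_pos: [0.5378, -0.0538, 0.0829]
eef_rot: [0.748, 0.664, -0.001, 0.001]
force: [-0.0, -0.6, -2.1]
gripper_width: 0.0591
finger_force: 65.6
```

Call:
play_rows(
  steps=[
    [[0,0,0.15,0,0,0],[0,0,0,0,0,0],[0,0,0,0,0,0]],
  ],
)

```text
t: 54.13
tool_pos: [0.5381, -0.0538, 0.0822]
eef_rot: [0.748, 0.664, -0.001, 0.001]
force: [-2.4, 0.2, 7.2]
gripper_width: 0.0587
finger_force: 66.7
```

Call:
play_rows(
  steps=[
    [[0,0,0.1,0,0,0],[0,0,0,0,0,0],[0,0,0,0,0,0]],
  ],
)

```text
t: 54.38
tool_pos: [0.5381, -0.0537, 0.0821]
eef_rot: [0.748, 0.664, -0.001, 0.002]
force: [-6.6, -1.5, 20.0]
gripper_width: 0.0587
finger_force: 68.2
```

Call:
play_rows(
  steps=[
    [[0,0,0.1,0,0,0],[0,0,0,0,0,0],[0,0,0,0,0,0]],
  ],
)

```text
t: 54.63
tool_pos: [0.5381, -0.0538, 0.0821]
eef_rot: [0.748, 0.664, -0.001, 0.002]
force: [-10.5, -1.0, 33.3]
gripper_width: 0.0587
finger_force: 69.7
```

Hard contact at the seated height (0.082). I'll ease off, release, rise and check.

Call:
play_rows(
  steps=[
    [[0,0,-0.25,0,0,0],[0,0,0,0,0,0]],
  ],
)

```text
t: 54.8
tool_pos: [0.5384, -0.0537, 0.0827]
eef_rot: [0.748, 0.664, -0.001, 0.002]
force: [1.0, -0.8, -2.2]
gripper_width: 0.0589
finger_force: 65.6
```

Call:
play_rows(
  steps=[
    [[0,0,0,0,0,0],[0,0,0,0,0,0],[0,0,0,0,0,0],[0,0,0,0,0,0],[0,0,-1,0,0,0],[0,0,-2,0,0,0],[0,0,-3,0,0,0],[0,0,-3,0,0,0],[-3,0,-3,0,0,0],[-3,0,-3,0,0,0],[-3,0,0,0,0,0],[0,0,0,0,0,0]],
  ],
  grip=-1,
)

```text
t: 55.8
tool_pos: [0.5274, -0.1488, 0.2334]
eef_rot: [0.75, 0.661, -0.002, 0.004]
force: [-0.2, -1.0, -1.0]
gripper_width: 0.0858
finger_force: 0.0
```

Call:
play_rows(
  steps=[
    [[-3,0,0,0,0,0],[-3,0,0,0,0,0],[-3,0,0,0,0,0],[-3,0,0,0,0,0],[-3,0,0,0,0,0],[0,0,0,0,0,0],[0,0,0,0,0,0]],
  ],
)

```text
t: 56.38
tool_pos: [0.5089, -0.2925, 0.2314]
eef_rot: [0.749, 0.663, -0.002, 0.001]
force: [-0.5, 0.9, -0.5]
gripper_width: 0.0855
finger_force: 0.0
```

```bash
python3 - <<'E'
from box import *
go(.5,-.3,.2)
for n in ("wrist","top","scene"):
    im,P,d=cloud(n); bx,by,z=inbox(P); g=im.astype(int); k=(g.mean(2)>90)&(g.max(2)-g.min(2)<45)&(abs(bx)<.09)&(abs(by)<.14)
    for nm,lo,hi in (("plate",.058,.070),("hood",.083,.095)):
        m=k&(z>lo)&(z<hi)
        if m.sum()<50: print(n,nm,m.sum()); continue
        r=cv2.minAreaRect((np.stack([bx[m],by[m]],-1)*1000).astype(np.float32)); c=np.linalg.lstsq(np.c_[bx[m],by[m],np.ones(m.sum())],z[m],rcond=None)[0]
        print(n,nm,m.sum(),np.round(r[0],1),np.round(r[1],1),"%.2f"%r[2],"z %.4f"%np.median(z[m]),"slopes",c[:2].round(4))
    if n=="scene": cv2.imwrite("pics/s13.png",cv2.resize(im[110:290,60:380],(800,450)))
E
```

```text
at [ 0.5089 -0.2925  0.2314] yaw 83.01 tilt 0.19 F [-0.5  0.9 -0.5] w 0.0855 t 56.4
  turn az -0.000 then shift cm [-0.86 -0.79  3.14]
wrist plate 6148 [   1.1 -107.7] [ 35.  149.1] 89.55 z 0.0632 slopes [0.0005 0.0493]
wrist hood 1242 [   1.1 -101.5] [59.4 10.1] 0.12 z 0.0892 slopes [-0.0016  0.1038]
top plate 2281 [1.4 2.2] [251.9 151. ] 89.97 z 0.0638 slopes [0.0018 0.0007]
top hood 1350 [2.  1.9] [ 61.  214.5] 0.36 z 0.0902 slopes [0.0069 0.0017]
scene plate 1488 [1.8 1. ] [248. 154.] 89.91 z 0.0644 slopes [-0.0111 -0.0037]
scene hood 1120 [ 0.8 -1. ] [215.5  65.1] 89.93 z 0.0904 slopes [-0.0372 -0.0022]
```

View pics/s13.png

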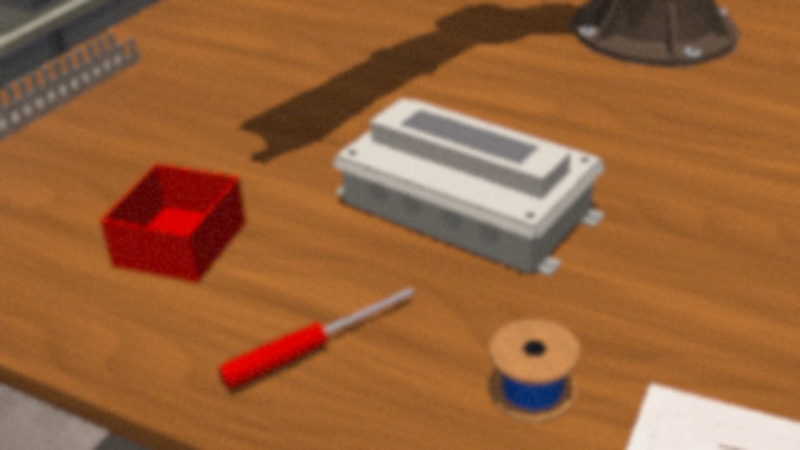

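The cover sits level on the box (plate 0.0638, hood 0.090, at about (440,160)), with the bin, screwdriver and spool untouched. Handing in.

```bash
python3 -c "
from workcell import *
print(finish_job())"
```

```text
the job is handed in; nothing more can be done
None
```

The job is handed in; no verdict came back. By the last camera measurements, the three modules stand tight between the stop and the clamp, the lever is locked down, the cover is level and home on the rim, and the bin, screwdriver and spool were not touched.

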